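# Jam a lacquered door panel on its finishing stand

## Robot

A 6-joint arm with a two-finger parallel gripper is mounted at the origin on the work surface. World frame = base frame: x ahead of the robot, y to its left, z up, the work surface at z = 0. Lengths are in m, angles in rad, forces in N, time in s.
With the tool pointing down it reaches from about 0.35 to 0.775 m from the base axis. Payload 7.3 kg.
Tool frame: the origin (TCP) lies at the very end of the fingers, on their centre line; the grasp point (between the pads) lies 19 mm behind it; z points along the fingers, y is the line along which they close (so a half turn about z gives the same grasp; the last joint's range is limited). The gripper opens to 92 mm and grips with 3 to 60 N. Pads are 19 mm wide; open, the fingers measure 130 mm over their backs; the gripper's body (75 mm by 190 mm) begins 47 mm behind the grasp point.
Start: joints at [-0.146, 0.342, 1.524, -0, 1.275, -0.146], TCP at [0.525, 0, 0.227] pointing down, gripper open.
Joint ranges: [-2.53, 2.53], [-0.77, 2.02], [0.04, 2.7], [-1, 4.14], [0.28, 2.66], [-3.11, 3.11]. Speed limits (rad/s): [2.57, 2.57, 3.14, 3.14, 3.14, 3.14].

## Interface

Orientations are given as [roll, pitch, yaw] about the fixed x, y, z axes, in that order (R = Rz(yaw) Ry(pitch) Rx(roll)).
In Python, from cell import observe, read_camera, get_calibration, hand_in, search_frame gives the robot as it stands.
- The arm moves only by the tool step_arm, never from a script. Its argument "commands" is a list of rows, each an object with "translation": the shift along the tool's x, y, z in mm, a list of three; "roll": the turn about the tool's z in rad. In form: [{"translation": [x, y, z], "roll": roll}, ...]. A call has 1 to 20 rows; each row shifts and turns the commanded pose from where the row before left it, along the tool's axes as they then stand; what a row does not reach is not made up. A row lasts 1/12 s, in which the tool goes at most 41.7 mm and 7.16 degrees, less where a joint would pass 70% of its speed; a pose out of reach is approached as far as the arm can. A call is refused whole if a number of a shift passes 41.7 or a number of a turn 0.125, either way. A call with a gripper value outside its range is refused whole. "fingers" is the opening, from 0 (shut) to 1 (fully open), set as the call begins (left out, the last holds). The fingers move at their own pace and stop on an object; "grip_force" is the grip in N (left out, the last holds). Time passes only in rows, so rows that do not move let the fingers close. It gives the time, the measured TCP pose, the force, the opening and the grip force at its end, in the units of the state.
- observe(): the state, without advancing time (a new reading comes with each control period).
- read_camera(name): name is "scene" or "side" or "wrist"; returns the picture (420x560x3 uint8, red, green, blue); there is no depth.
- get_calibration(name): a dict with "camera_matrix" (3x3 intrinsics, pixels), "dist_coeffs" ([k1, k2, p1, p2, k3] as OpenCV has them; the pictures are not rectified), "world_from_camera" (4x4, takes a point from camera to world coordinates). Camera axes: x right, y up, looking along -z (the intrinsics and any distortion apply to the point x, -y, -z); pixel columns grow to the right and rows downward; lengths in m; the calibration is good to about 2 mm. A picture is of the moment at which its call begins: read the wrist's pose just before it. get_calibration takes no time and is no camera call; for the wrist camera it gives the pose at the moment of the call.
- hand_in(): hands the job in; it is judged then, once.
Trained networks look in the newest picture that a camera, given by its name, has taken for a name from the list of things; names that differ only in an ending like _2 or _b are one class to them, and where a whole thing is asked for, a point or a joint stands for the part that bears it (a point fixed in the world has none). Each returns a list of dicts, best first, with "confidence" (0 to 1); they miss things now and then, are a little off and sometimes report something else, mostly with a low value. They report only what shows in the picture. A call takes as long as a camera call. They do not tell look-alikes from the thing itself.
- search_frame(camera, name): "at" ([x, y, z] in m, in world coordinates, good to about 4 mm: the middle of the surface that is visible of it).
The state is a dict: "time": time; "qpos": joint angles; "qvel": joint speeds; "joint_efforts": joint torques, N m; "tool_pos": TCP position; "tool_rot": TCP orientation; "contact_force": force on the tool from outside, world axes, zero at the start; "torque": the same for the moment, N m; "opening": finger opening in m; "grip_force": force on a finger pad.
Only numpy, scipy, OpenCV 4.12 (cv2) and the standard library are available. Lean on these libraries where they do the work, as an engineer would, in place of code of your own. Each camera call takes 0.05 s, during which the arm holds its last target. There are 200 camera calls.

## Task

Swing the red door panel by its wooden handling stick until it hangs in line over the middle of the stand's foot board, and let go. Then take the thick one of the two wooden wedges and, keeping hold of it, tap or press it thin end first along the foot board under the panel's free corner, towards the hinge, until it is firmly jammed (bearing on the panel with 10 N or more), and let go. Last, prove the jam with a 5 N sideways push on the stick: the panel must stay in line; never touch the fresh red lacquer, and leave the thin wedge, jar and polishing block alone.

Things in the scene. Friction and masses are not known exactly. Their poses are not given: they have to be found in the camera images.
- stand: Finishing stand, fixed; place and yaw vary. x runs along the foot board from its open end (robot's right) to the hinge post (robot's left), z up. Origin at bench level on the board's centre line; the vertical hinge axis is at x = +200 mm, y = 0. Plywood foot board 440 x 110 x 15 mm: x = -180 to +260 mm, top at z = 15 mm. Wooden post 42 x 50 mm at x = 214 to 256 mm, up to z = 240 mm.
- panel (a joint): Swing angle of the panel about the stand's vertical hinge (rad, -0.9 to 0.9). 0: in line over the middle of the foot board; positive: free end swung to the stand's +y side. At angle q the free end points from the hinge along (-cos q, +sin q) in the stand's frame. Starts at -0.6 to -0.3 (swung away from the robot). Stiff hinge (0.15 Nm friction): stays where left; the panel cannot rise or drop.
- panel_corner (a point): Lower end of the free edge of the red door panel (middle of its thickness), 200 mm from the hinge axis, z = 37 mm: 22 mm above the foot board. Axes turn with the panel: x towards the hinge, y square to the face, z up. From here the panel spans x = 0 to 180, y = -9 to +9, z = 0 to 180 mm. The robot must not touch it.
- stick_grip (a point): On the centre line of the wooden handling stick, 30 mm from its outer end, 250 mm from the hinge axis, z = 170 mm; axes as panel_corner. The stick juts level from the panel's free edge, away from the hinge: 80 mm long (200 to 280 mm from the axis), 20 x 20 mm. It overhangs the spot from which the wedge is driven: there the tool must lean back from the panel, 30 to 45 degrees off vertical.
- wedge: The thick plain wooden wedge, loose, flat on the bench to the robot's right: 150 mm long, 46 mm wide (parallel upright sides), rising evenly from 12 mm thick at the tip to 34 mm at the heel: 22 mm thick 68 mm behind the tip. About 0.12 kg. Origin at the centre of its underside; x towards the thin tip (tip at +75 mm), z up. Jams when pushed about 20 N along the board (a few mm past first bite).
- wedge_tip (a point): Middle of the thick wedge's tip, on its underside.
- shim: The thin wooden wedge: the same 150 x 46 mm outline, but only 6 mm thick at the tip and 16 mm at the heel, too thin to fill the gap. Lies on the bench; leave alone. Same axes as the thick wedge.
- polish_jar: White screw-lid jar, 72 mm in diameter, 85 mm high, standing on the bench beyond the stand, at the left. Origin at the centre of its underside. Leave alone.
- pad_block: Cork polishing block 110 x 60 x 30 mm with a wooden rib on top (43 mm high in all), on the bench at the right. Origin at the centre of its underside. Leave alone.
Not all that is in view belongs to the job. What is shaped like the wedge but black or green is not meant.

How it is judged:
By the outcome, as a careful person would: the job done as asked, in the order asked, and still so for the second after the job is handed in, with the robot touching nothing.
It also fails if it takes over 64 s, if anything falls off the work surface, if the arm or the gripper's body presses on something with over 40 N, if the wrist force passes 120 N, or if a joint passes its speed limit or range.

## Working session

There is one attempt and no reset: what is moved stays moved. The work goes in short steps, Python scripts to look and compute and a tool call to move; the robot and the scene stay as the last step left them, time stands still between calls to the robot, and variables do not carry over. Pictures are saved under pics/ and viewed, at most 10 in all, crops included, and the job is handed in when it is done.

Besides the shell and the picture viewer there is one more tool, called after ">>>" as name(argument=value, ...) on one line, values as JSON. step_arm: Moves the arm, as the interface text tells. Its arguments: {"type":"object","properties":{"commands":{"type":"array"},"fingers":{"type":"number"},"grip_force":{"type":"number"}},"required":["commands"]}

```bash
mkdir -p pics; ls
python3 - <<'E'
from cell import *
import cv2,numpy as np
for c in ["scene","side"]:
    im=read_camera(c); cv2.imwrite(f"pics/{c}0.png",im[:,:,::-1])
    k=get_calibration(c); print(c,np.round(k["camera_matrix"],1).tolist(),np.round(k["dist_coeffs"],3),np.round(k["world_from_camera"],3).tolist())
    for n in ["stand","panel","panel_corner","stick_grip","wedge","wedge_tip","shim","polish_jar","pad_block"]:
        print(n,[(np.round(d["at"],3).tolist(),round(d["confidence"],2)) for d in search_frame(c,n)])
s=observe();print(s)
E
```

```text
pics
scene [[432.2, 0.0, 277.4], [0.0, 432.2, 206.4], [0.0, 0.0, 1.0]] [-0.134  0.     0.     0.     0.   ] [[-0.122, -0.589, 0.799, 1.53], [0.992, -0.085, 0.088, -0.032], [0.016, 0.804, 0.595, 0.878], [0.0, 0.0, 0.0, 1.0]]
stand [([0.59, 0.147, 0.087], 0.88)]
panel [([0.617, 0.138, 0.152], 0.72)]
panel_corner [([0.618, 0.14, 0.151], 0.89)]
stick_grip [([0.616, 0.135, 0.153], 0.91), ([0.757, 0.252, 0.06], 0.44)]
wedge [([0.469, -0.52, 0.014], 0.96), ([0.322, -0.142, 0.018], 0.94), ([0.787, -0.367, 0.018], 0.82), ([0.575, -0.347, 0.018], 0.64)]
wedge_tip [([0.573, -0.346, 0.018], 0.88), ([0.472, -0.522, 0.017], 0.74), ([0.324, -0.141, 0.017], 0.67), ([0.783, -0.365, 0.019], 0.56)]
shim [([0.442, -0.346, 0.014], 0.95), ([0.589, 0.148, 0.087], 0.6)]
polish_jar []
pad_block [([0.75, -0.191, 0.029], 0.57)]
side [[487.5, 0.0, 276.2], [0.0, 487.5, 199.2], [0.0, 0.0, 1.0]] [-0.173  0.     0.     0.     0.   ] [[0.804, 0.34, -0.488, -0.187], [-0.594, 0.473, -0.651, -1.091], [0.009, 0.813, 0.582, 0.96], [0.0, 0.0, 0.0, 1.0]]
stand [([0.566, 0.121, 0.046], 0.6)]
panel [([0.61, 0.117, 0.117], 0.
[... 447 characters left out ...]
32], 0.66)]
{'time': 1.0, 'qpos': array([-1.45992990e-01,  3.42001601e-01,  1.52409851e+00,  1.22469249e-05,
        1.27538157e+00, -1.46011629e-01]), 'qvel': array([ 0.00037721, -0.00022022, -0.0010375 , -0.00066845, -0.000632  ,
        0.0016005 ]), 'joint_efforts': array([-1.23395093e-03, -4.31140602e+01, -2.44483620e+01,  7.18562468e-02,
        4.83444741e-02, -3.43418947e-05]), 'tool_pos': array([5.25025991e-01, 2.58837193e-05, 2.26740199e-01]), 'tool_rot': array([3.14148115e+00, 4.55427257e-06, 1.57081140e+00]), 'contact_force': array([ 0.41128138, -0.14763995, -0.03032615]), 'torque': array([-0.03178639, -0.00887323,  0.00770825]), 'grip_force': 0.0, 'opening': 0.09202231074639303}
```

View pics/scene0.png

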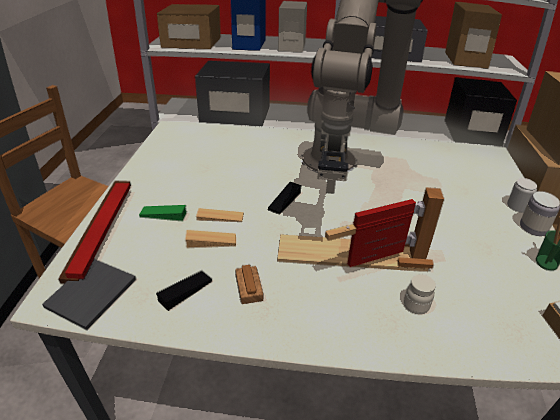

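View pics/side0.png

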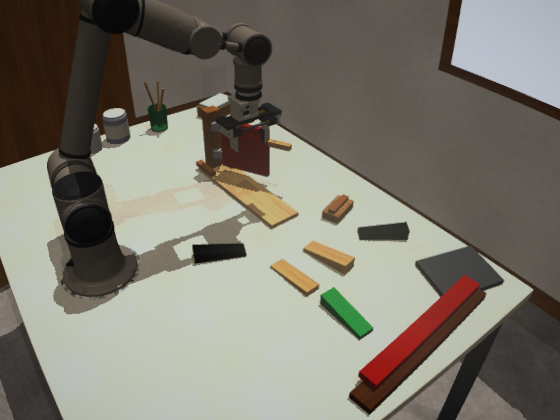

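```bash
cat > h.py <<'E'
import numpy as np,cv2
from cell import *
def proj(c,P):
    k=get_calibration(c);W=np.linalg.inv(k["world_from_camera"]);P=np.atleast_2d(np.array(P,float))
    p=P@W[:3,:3].T+W[:3,3]; p=p*[1,-1,-1]
    return cv2.projectPoints(p,np.zeros(3),np.zeros(3),np.array(k["camera_matrix"]),np.array(k["dist_coeffs"]))[0][:,0]
def ray(c,uv,z):
    k=get_calibration(c);W=np.array(k["world_from_camera"])
    n=cv2.undistortPoints(np.array(uv,float).reshape(-1,1,2),np.array(k["camera_matrix"]),np.array(k["dist_coeffs"]))[:,0]
    d=np.c_[n[:,0],-n[:,1],-np.ones(len(n))]@W[:3,:3].T; o=W[:3,3]
    return o+d*((z-o[2])/d[:,2])[:,None]
E
python3 - <<'E'
from h import *
print(proj("scene",[[0,0,0],[.525,0,.227]]),proj("side",[[0,0,0],[.525,0,.227]]))
a=cv2.imread("pics/scene0.png");b=cv2.imread("pics/side0.png")
L=cv2.INTER_CUBIC
x=cv2.resize(a[195:265,180:280],(800,560),interpolation=L)
cv2.imwrite("pics/w_scene.png",x)
y=cv2.resize(b[225:310,255:369],(800,596),interpolation=L)
cv2.imwrite("pics/w_side.png",y)
cv2.imwrite("pics/st_scene.png",cv2.resize(a[180:285,270:450],(800,467),interpolation=L))
E
```

```text
[[327.73744164 158.80536892]
 [329.43729697 182.47683387]] [[ 99.46736724 269.11028915]
 [249.04404593 145.9630825 ]]
```

View pics/w_scene.png

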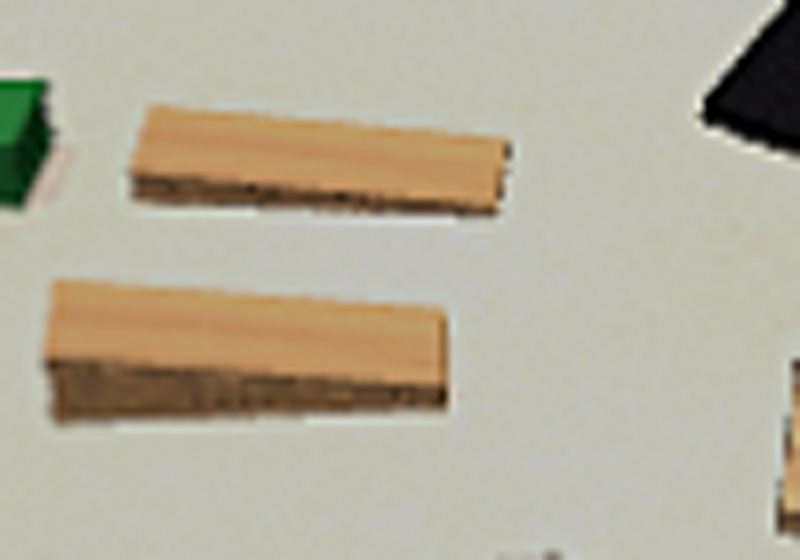

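View pics/st_scene.png

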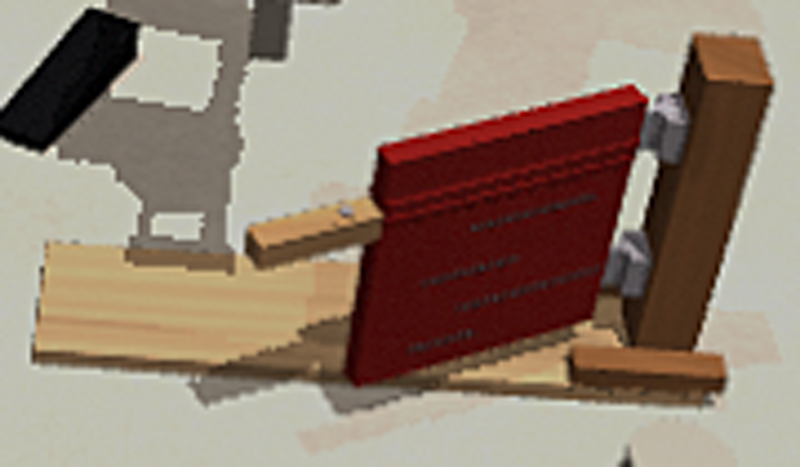

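```bash
cat > fit.py <<'E'
from h import *
from scipy.optimize import least_squares
def fit(obs,p0):  # obs: cam->(uv,pts)
    def P(p,X):
        c,s=np.cos(p[2]),np.sin(p[2]);R=np.array([[c,-s,0],[s,c,0],[0,0,1]])
        return X@R.T+[p[0],p[1],0]
    f=lambda p:np.concatenate([(proj(c,P(p,np.array(X)/1e3))-uv).ravel() for c,(uv,X) in obs.items()])
    r=least_squares(f,p0,loss="soft_l1",x_scale=[.01,.01,.05]);return r.x,f(r.x).reshape(-1,2)
E
python3 - <<'E'
from fit import *
W=(np.array([[52,283],[45,362],[55,422],[445,310],[445,385],[445,407]])+.5)/8-.5+[180,195]
WX=[[-75,23,34],[-75,-23,34],[-75,-23,0],[75,23,12],[75,-23,12],[75,-23,0]]
print(fit({"scene":(W,WX)},[.57,-.35,1.57]))
S=(np.array([[47,241],[33,352],[33,363],[697,35],[757,40],[772,85],[697,80],[712,403]])+.5)/4.444-.5+[270,180]
SX=[[-180,55,15],[-180,-55,15],[-180,-55,0],[214,25,240],[256,25,240],[256,-25,240],[214,-25,240],[260,-55,0]]
p,r=fit({"scene":(S,SX)},[.57,.15,1.57]);print(p,r)
b=cv2.imread("pics/side0.png")
cv2.imwrite("pics/sidecrop.png",cv2.resize(b[95:275,195:360],(715,780)[::1] if 0 else (550,600),interpolation=cv2.INTER_CUBIC))
E
```

```text
(array([ 0.56150711, -0.34153962,  1.78486914]), array([[-0.08433421, -0.31097748],
       [-0.3679551 , -0.36788011],
       [-0.3301989 ,  0.63784247],
       [ 0.05740125, -0.34822552],
       [ 0.28434411,  0.0413072 ],
       [ 0.45549413,  0.26038306]]))
[0.55962012 0.04734598 1.60585898] [[-0.15854284 -0.02771692]
 [-0.12938537 -0.63001524]
 [-0.20837745  0.64847913]
 [-1.22381238 -0.55256639]
 [ 0.43375787 -0.65262725]
 [ 1.13640253 -0.17755157]
 [ 2.3445697  -0.09842793]
 [-2.15706765  1.60587265]]
```

View pics/sidecrop.png

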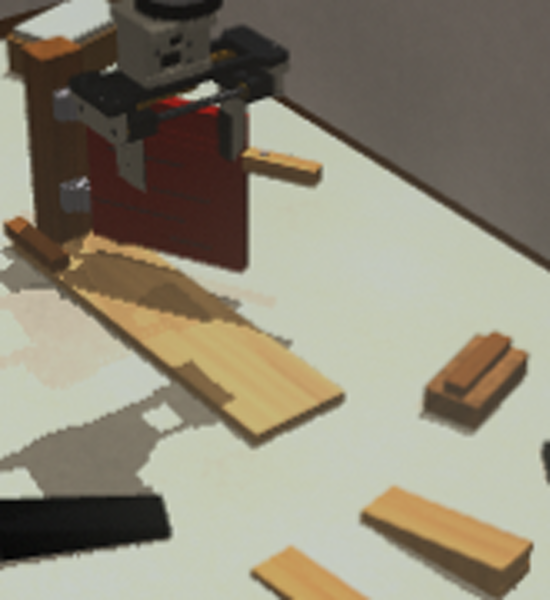

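```bash
cat > f2.py <<'E'
from fit import *
W=(np.array([[52,283],[45,362],[55,422],[445,310],[445,385],[445,407]])+.5)/8-.5+[180,195]
WX=[[-75,23,34],[-75,-23,34],[-75,-23,0],[75,23,12],[75,-23,12],[75,-23,0]]
sd=lambda a:(np.array(a)+.5)/3.333-.5+[195,95]
W2=sd([[361,513],[393,487],[497,573],[531,545],[500,597],[528,575]])
W2X=[[75,23,12],[75,-23,12],[-75,23,34],[-75,-23,34],[-75,23,0],[-75,-23,0]]
print(fit({"scene":(W,WX)},[.57,-.35,1.57])[0]);print(fit({"side":(W2,W2X)},[.57,-.35,1.57]))
print(fit({"scene":(W,WX),"side":(W2,W2X)},[.57,-.35,1.57])[0])
S=(np.array([[47,241],[33,352],[33,363],[697,35],[757,40],[772,85]])+.5)/4.444-.5+[270,180]
SX=[[-180,55,15],[-180,-55,15],[-180,-55,0],[214,25,240],[256,25,240],[256,-25,240]]
S2=sd([[257,432],[258,442],[344,391],[344,399]]);S2X=[[-180,55,15],[-180,55,0],[-180,-55,15],[-180,-55,0]]
print(fit({"scene":(S,SX)},[.57,.15,1.57]))
p,r=fit({"scene":(S,SX),"side":(S2,S2X)},[.57,.05,1.57]);print(p,r)
# panel angle: top free corner, bottom free corner, stick end
q0=(np.array([[380,150],[355,385],[378,222],[258,268]])+.5)/4.444-.5+[270,180]
q1=sd([[247,268],[322,180],[247,100]])
def pts(q,L):
    d=np.array([-np.cos(q),np.sin(q),0]);n=np.array([np.sin(q),np.cos(q),0]);
    X=[np.array([200,0,0])+l*d+n*o+[0,0,z] for l,o,z in L];c,s=np.cos(p[2]),np.sin(p[2])
    return np.array(X)/1e3@np.array([[c,-s,0],[s,c,0],[0,0,1]]).T+[p[0],p[1],0]
for q in np.arange(-.65,-.25,.05):
    print(round(q,2),np.round(proj("scene",pts(q,[[200,9,217],[200,-9,37],[280,-10,160]]))-q0[[0,1,3]],1).tolist(),np.round(proj("side",pts(q,[[200,-9,37],[280,-10,160]]))-q1[:2],1).tolist())
E
python3 f2.py
```

```text
[ 0.56150711 -0.34153962  1.78486914]
(array([ 0.56009536, -0.34541609,  1.76871326]), array([[-0.31015344, -0.42071961],
       [-0.09685388, -0.10640619],
       [ 1.03377384, -0.11135249],
       [ 0.39010687, -0.07468427],
       [-1.03791562,  1.52713975],
       [ 0.00748309, -0.28186063]]))
[ 0.5609493  -0.34304585  1.77432248]
(array([0.56029237, 0.04733982, 1.60162895]), array([[-0.09030073, -0.04172336],
       [-0.21639862, -0.65782859],
       [-0.29474299,  0.6206236 ],
       [-1.08770376, -0.22814518],
       [ 0.59925496, -0.29104974],
       [ 1.23281502,  0.20454279]]))
[0.56110496 0.04737085 1.60549841] [[-0.19861456  0.26679631]
 [-0.18869374 -0.29479847]
 [-0.26731571  0.98441385]
 [-1.12221731 -0.23348788]
 [ 0.55207796 -0.32975728]
 [ 1.25566123  0.1680924 ]
 [-0.40974759 -0.04673292]
 [-0.72557083  0.70842816]
 [ 0.3961398  -0.80234453]
 [ 0.22983382  0.4947214 ]]
-0.65 [[7.3, 8.0], [8.2, 10.6], [12.1, 14.3]] [[4.0, -6.6], [4.6, -7.8]]
-0.6 [[4.9, 5.8], [5.8, 8.4], [8.5, 11.1]] [[3.4, -5.1], [3.8, -5.8]]
-0.55 [[2.7, 3.5], [3.5, 6.1], [5.2, 7.7]] [[2.6, -3.7], [2.7, -3.9]]
-0.5 [[0.6, 1.3], [1.4, 3.8], [2.1, 4.4]] [[1.6, -2.3], [1.4, -2.0]]
-0.45 [[-1.2, -1.0], [-0.5, 1.5], [-0.6, 1.0]] [[0.6, -0.8], [-0.1, -0.1]]
-0.4 [[-2.9, -3.3], [-2.3, -0.9], [-3.1, -2.3]] [[-0.7, 0.6], [-1.8, 1.8]]
-0.35 [[-4.3, -5.6], [-3.9, -3.2], [-5.2, -5.7]] [[-2.0, 1.9], [-3.7, 3.7]]
-0.3 [[-5.6, -7.8], [-5.3, -5.6], [-7.1, -9.1]] [[-3.5, 3.3], [-5.9, 5.6]]
```

Wooden candidates in the scene picture are (220,214) and (211,239). The crop shows the lower one clearly taller at its heel (left), so it is the thick wedge at about (0.561, -0.343), with its tip towards the stand. The upper one is the thin shim. The stand is at (0.561, 0.047), yaw 1.605, with the panel at about -0.44. Next I take the stick.

>>> step_arm(commands=[{"translation": [4, 29, 0], "roll": 0}, {"translation": [4, 29, 0], "roll": 0}, {"translation": [4, 29, 0], "roll": 0}, {"translation": [4, 29, 0], "roll": 0}, {"translation": [4, 29, 0], "roll": 0}, {"translation": [0, 0, 0], "roll": -0.1185}, {"translation": [0, 0, 0], "roll": -0.1185}, {"translation": [0, 0, 0], "roll": -0.1185}, {"translation": [0, 0, 0], "roll": -0.1185}, {"translation": [0, 0, 0], "roll": 0}, {"translation": [0, 0, 0], "roll": 0}])

```text
time: 1.92
tool_pos: [0.67, 0.02, 0.2266]
tool_rot: [-3.141, -0.0, 2.041]
contact_force: [1.2, -0.2, -0.6]
opening: 0.0916
grip_force: 0.0
```

Run:
```python
from h import *
im=read_camera("wrist");cv2.imwrite("pics/wr1.png",im[:,:,::-1])
s=observe();print(s["tool_pos"],s["tool_rot"],s["contact_force"])
print(get_calibration("wrist"));print(search_frame("wrist","stick_grip"))
# expected stick end/root line
h=np.array([.554,.2473]);a=1.605+.44;d=-np.array([np.cos(a),np.sin(a)])
print(proj("wrist",[[*(h+d*r),.18] for r in (.2,.255,.28)]))
```

```text
[0.67000635 0.02002184 0.22667607] [-3.14157227e+00 -3.54127788e-05  2.04103627e+00] [ 0.37118259 -0.08530321  0.49061203]
{'camera_matrix': array([[292.56285757,   0.        , 278.49786789],
       [  0.        , 292.56285757, 210.78454624],
       [  0.        ,   0.        ,   1.        ]]), 'dist_coeffs': array([-0.04530421,  0.        ,  0.        ,  0.        ,  0.        ]), 'world_from_camera': array([[ 8.91201197e-01, -4.31458357e-01, -1.40014687e-01,
         6.32619614e-01],
       [ 4.53607298e-01,  8.48307350e-01,  2.73157571e-01,
         9.56727337e-02],
       [ 9.19371270e-04, -3.06950038e-01,  9.51725186e-01,
         3.84922526e-01],
       [ 0.00000000e+00,  0.00000000e+00,  0.00000000e+00,
         1.00000000e+00]])}
[{'at': [0.6287, 0.0957, 0.2167], 'confidence': 0.96}, {'at': [0.5754, 0.0702, 0.015], 'confidence': 0.56}]
[[277.4013632  160.48300738]
 [277.69317569 233.57355675]
 [277.81285466 263.18705354]]
```

View pics/wr1.png

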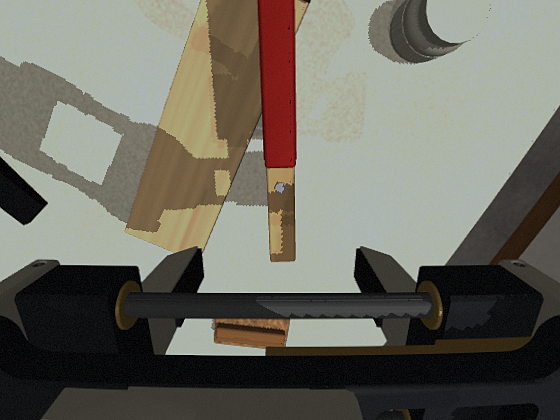

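>>> step_arm(commands=[{"translation": [0, 3, 19], "roll": -0.015}, {"translation": [0, 0, 19], "roll": 0}, {"translation": [0, 0, 19], "roll": 0}, {"translation": [0, 0, 19], "roll": 0}, {"translation": [0, 0, 0], "roll": 0}])

```text
time: 2.43
tool_pos: [0.6705, 0.0215, 0.1464]
tool_rot: [-3.135, -0.004, 2.058]
contact_force: [-0.6, -0.0, -0.6]
opening: 0.0916
grip_force: 0.0
```

>>> step_arm(commands=[{"translation": [0, 0, 0], "roll": 0}, {"translation": [0, 0, 0], "roll": 0}, {"translation": [0, 0, 0], "roll": 0}, {"translation": [0, 0, 0], "roll": 0}, {"translation": [0, 0, 0], "roll": 0}, {"translation": [0, 0, 0], "roll": 0}, {"translation": [0, 0, 0], "roll": 0}, {"translation": [0, 0, 0], "roll": 0}], fingers=0, grip_force=8)

```text
time: 3.1
tool_pos: [0.6727, 0.0214, 0.1509]
tool_rot: [3.141, 0.0, 2.06]
contact_force: [-0.6, 0.0, -0.7]
opening: 0.0431
grip_force: 0.0
```

Run:
```python
from h import *
s=observe();print(s["tool_pos"],s["tool_rot"],s["contact_force"],s["opening"],s["grip_force"])
import cv2
```

```text
[0.67269735 0.02137226 0.15089731] [3.14141914e+00 1.22654823e-04 2.05967666e+00] [-0.64857098  0.03648875 -0.71139477] 0.04306616204082639 0.0
```

>>> step_arm(commands=[{"translation": [0, 0, 0], "roll": 0}, {"translation": [0, 0, 0], "roll": 0}, {"translation": [0, 0, 0], "roll": 0}, {"translation": [0, 0, 0], "roll": 0}, {"translation": [0, 0, 0], "roll": 0}, {"translation": [0, 0, 0], "roll": 0}])

```text
time: 3.6
tool_pos: [0.6727, 0.0213, 0.1507]
tool_rot: [-3.142, 0.0, 2.06]
contact_force: [-0.2, -0.2, -0.8]
opening: 0.0201
grip_force: 8.0
```

Run:
```python
from h import *
import h
W=np.array([[ 8.91201197e-01,-4.31458357e-01,-1.40014687e-01,6.32619614e-01],[4.53607298e-01,8.48307350e-01,2.73157571e-01,9.56727337e-02],[9.19371270e-04,-3.06950038e-01,9.51725186e-01,3.84922526e-01],[0,0,0,1]])
k=get_calibration("wrist");k["world_from_camera"]=W
h.get_calibration=lambda c:k
P=ray("wrist",[[127,232],[203,250],[200,10],[307,6]],.015);print(P)
print(ray("wrist",[[283,262],[280,167]],.18))
c=(P[0]+P[1])/2; a=[np.arctan2(*(P[j]-P[i])[[1,0]]) for i,j in((0,2),(1,3))];w=(P[1]-P[0]);print(c,a,np.linalg.norm(w),np.arctan2(w[1],w[0])+np.pi/2)
```

```text
[[ 0.51494719 -0.13248127  0.015     ]
 [ 0.61929582 -0.10939063  0.015     ]
 [ 0.50296526  0.1588696   0.015     ]
 [ 0.60723575  0.21574893  0.015     ]]
[[0.68497066 0.00098746 0.18      ]
 [0.64904247 0.06614934 0.18      ]]
[ 0.56712151 -0.12093595  0.015     ] [np.float64(1.6118986185122757), np.float64(1.607871314005175)] 0.10687288478169378 1.788570639306998
```

>>> step_arm(commands=[{"translation": [0.18, -9.56, 0], "roll": 0.0375}, {"translation": [0.18, -9.56, 0], "roll": 0.0375}, {"translation": [0.18, -9.56, 0], "roll": 0.0375}, {"translation": [0.18, -9.56, 0], "roll": 0.0375}, {"translation": [0.18, -9.56, 0], "roll": 0.0375}, {"translation": [0.18, -9.56, 0], "roll": 0.0375}, {"translation": [0.18, -9.56, 0], "roll": 0.0375}, {"translation": [0.18, -9.56, 0], "roll": 0.0375}, {"translation": [0.18, -9.56, 0], "roll": 0.0375}, {"translation": [0.18, -9.56, 0], "roll": 0.0375}, {"translation": [0.18, -9.56, 0], "roll": 0.0375}, {"translation": [0.18, -9.56, 0], "roll": 0.0375}, {"translation": [0, 0, 0], "roll": 0}, {"translation": [0, 0, 0], "roll": 0}, {"translation": [0, 0, 0], "roll": 0}])

```text
time: 4.85
tool_pos: [0.5625, -0.0096, 0.1507]
tool_rot: [-3.141, 0.002, 1.61]
contact_force: [0.8, -6.1, -1.9]
opening: 0.0201
grip_force: 8.0
```

Run:
```python
from h import *
s=observe();print(s["tool_pos"],s["tool_rot"],s["contact_force"],s["torque"],s["opening"],s["grip_force"],s["qpos"])
im=read_camera("wrist");cv2.imwrite("pics/wr2.png",im[:,:,::-1])
```

```text
[ 0.5625443  -0.00957097  0.15068839] [-3.14111045e+00  1.91516128e-03  1.60957749e+00] [ 0.78383896 -6.13182064 -1.87894635] [-0.80971314  0.10225216  0.05736898] 0.020116026940057062 7.997141629457474 [-0.15209964  0.47957907  1.52957688 -0.00217766  1.1325477  -0.18995613]
```

View pics/wr2.png

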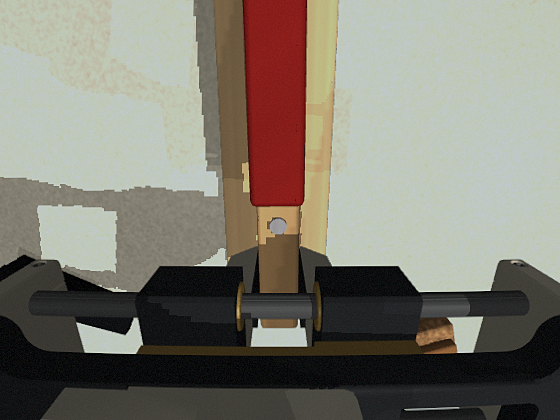

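>>> step_arm(commands=[{"translation": [0, 0, 0], "roll": 0}, {"translation": [0, 0, 0], "roll": 0}, {"translation": [0, 0, 0], "roll": 0}, {"translation": [0, 0, 0], "roll": 0}, {"translation": [0, 0, -15], "roll": 0}, {"translation": [0, 0, -37.5], "roll": 0}, {"translation": [0, 0, -37.5], "roll": 0}], fingers=1)

```text
time: 5.48
tool_pos: [0.5619, -0.0079, 0.2405]
tool_rot: [-3.138, -0.001, 1.61]
contact_force: [1.3, -0.2, 0.9]
opening: 0.0621
grip_force: 0.0
```

>>> step_arm(commands=[{"translation": [-37.75, -0.72, 0], "roll": 0}, {"translation": [-37.75, -0.72, 0], "roll": 0}, {"translation": [-37.75, -0.72, 0], "roll": 0}, {"translation": [-37.75, -0.72, 0], "roll": 0}, {"translation": [-37.75, -0.72, 0], "roll": 0}, {"translation": [-37.75, -0.72, 0], "roll": 0}, {"translation": [-37.75, -0.72, 0], "roll": 0}, {"translation": [-37.75, -0.72, 0], "roll": 0}, {"translation": [-37.75, -0.72, 0], "roll": 0}, {"translation": [-37.75, -0.72, 0], "roll": 0}, {"translation": [0, 0, 0], "roll": -0.082}, {"translation": [0, 0, 0], "roll": -0.082}, {"translation": [0, 0, 0], "roll": 0}, {"translation": [0, 0, 0], "roll": 0}])

```text
time: 6.65
tool_pos: [0.5704, -0.3856, 0.2405]
tool_rot: [-3.142, -0.0, 1.771]
contact_force: [-0.2, 0.4, 0.4]
opening: 0.0917
grip_force: 0.0
```

Run:
```python
from h import *
s=observe();print(s["tool_pos"],s["tool_rot"],s["contact_force"],s["opening"])
im=read_camera("wrist");cv2.imwrite("pics/wr3.png",im[:,:,::-1])
w=np.array([np.cos(1.774),np.sin(1.774)]);n=np.array([-w[1],w[0]]);o=np.array([.561,-.343])
print(proj("wrist",[[*(o+w*a+n*b),z] for a,b,z in((-.075,.023,.034),(-.075,-.023,.034),(.075,.023,.012),(.075,-.023,.012))]))
```

```text
[ 0.57041454 -0.38563011  0.24054461] [-3.14156937e+00 -3.77050955e-04  1.77149731e+00] [-0.185229    0.35705111  0.43228932] 0.09172473550264806
[[259.53181662 209.78257213]
 [294.65762496 209.72041158]
 [258.15840623  88.54275734]
 [295.43986037  88.47314437]]
```

View pics/wr3.png

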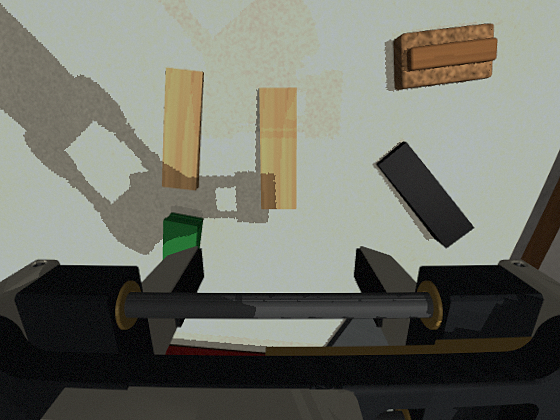

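>>> step_arm(commands=[{"translation": [0, 0, 39], "roll": -0.003}, {"translation": [0, 0, 39], "roll": 0}, {"translation": [0, 0, 39], "roll": 0}, {"translation": [0, 0, 39], "roll": 0}, {"translation": [0, 0, 39], "roll": 0}, {"translation": [0, 0, 20], "roll": 0}, {"translation": [0, 0, 12], "roll": 0}, {"translation": [0, 0, 5], "roll": 0}, {"translation": [0, 0, 0], "roll": 0}])

```text
time: 7.45
tool_pos: [0.5707, -0.3855, 0.0087]
tool_rot: [3.142, -0.0, 1.777]
contact_force: [-0.0, -0.6, -0.2]
opening: 0.0916
grip_force: 0.0
```

>>> step_arm(commands=[{"translation": [0, 0, 0], "roll": 0}, {"translation": [0, 0, 0], "roll": 0}, {"translation": [0, 0, 0], "roll": 0}, {"translation": [0, 0, 0], "roll": 0}, {"translation": [0, 0, 0], "roll": 0}, {"translation": [0, 0, 0], "roll": 0}, {"translation": [0, 0, 0], "roll": 0}, {"translation": [0, 0, 0], "roll": 0}, {"translation": [0, 0, 0], "roll": 0}, {"translation": [0, 0, 0], "roll": 0}, {"translation": [0, 0, -20], "roll": 0}, {"translation": [0, 0, -30], "roll": 0}, {"translation": [0, 0, 0], "roll": 0}, {"translation": [0, 0, 0], "roll": 0}], fingers=0, grip_force=30)

```text
time: 8.62
tool_pos: [0.5713, -0.3866, 0.0607]
tool_rot: [3.139, 0.003, 1.777]
contact_force: [0.5, -0.0, -1.6]
opening: 0.046
grip_force: 30.0
```

>>> step_arm(commands=[{"translation": [0, 0, 0], "roll": 0.085}, {"translation": [0, 0, 0], "roll": 0.085}, {"translation": [36.6, 0.7, 0], "roll": 0}, {"translation": [36.6, 0.7, 0], "roll": 0}, {"translation": [36.6, 0.7, 0], "roll": 0}, {"translation": [36.6, 0.7, 0], "roll": 0}, {"translation": [36.6, 0.7, 0], "roll": 0}, {"translation": [36.6, 0.7, 0], "roll": 0}, {"translation": [36.6, 0.7, 0], "roll": 0}, {"translation": [30, 0.7, 0], "roll": 0}, {"translation": [6.6, 0, 0], "roll": 0}, {"translation": [0, 0, 0], "roll": 0}, {"translation": [0, 0, 0], "roll": 0}])

```text
time: 9.7
tool_pos: [0.5652, -0.0932, 0.0581]
tool_rot: [-3.141, 0.0, 1.608]
contact_force: [0.6, -0.2, -0.8]
opening: 0.0454
grip_force: 30.0
```

Run:
```python
from h import *
s=observe();print(s["tool_pos"],s["tool_rot"],s["contact_force"],s["opening"])
```

```text
[ 0.56524288 -0.09316996  0.05810668] [-3.14077179e+00  1.70894334e-04  1.60779696e+00] [ 0.63186802 -0.21592674 -0.7863911 ] 0.045385131131757274
```

>>> step_arm(commands=[{"translation": [0, 0.8, 20], "roll": 0}, {"translation": [0, 0, 10], "roll": 0}, {"translation": [0, 0, 4], "roll": 0}, {"translation": [0, 0, 0.5], "roll": 0}, {"translation": [0, 0, 0], "roll": 0}, {"translation": [0, 0, 0], "roll": 0}])

```text
time: 10.2
tool_pos: [0.5662, -0.0938, 0.024]
tool_rot: [-3.141, -0.0, 1.606]
contact_force: [-0.1, 0.6, -0.6]
opening: 0.0459
grip_force: 30.0
```

>>> step_arm(commands=[{"translation": [0, 0, 0], "roll": 0}, {"translation": [0, 0, 0], "roll": 0}, {"translation": [0, 0, 0], "roll": 0}, {"translation": [0, 0, 0], "roll": 0}, {"translation": [0, 0, -20], "roll": 0}, {"translation": [0, 0, -40], "roll": 0}, {"translation": [0, 0, -40], "roll": 0}, {"translation": [0, 0, -40], "roll": 0}, {"translation": [0, 0, -40], "roll": 0}, {"translation": [0, 0, -40], "roll": 0}, {"translation": [0, 0, 0], "roll": 0}, {"translation": [0, 0, 0], "roll": 0}], fingers=1)

```text
time: 11.2
tool_pos: [0.5673, -0.0932, 0.2471]
tool_rot: [3.136, 0.002, 1.607]
contact_force: [-0.5, -0.9, -0.5]
opening: 0.0921
grip_force: 0.0
```

Run:
```python
from h import *
s=observe();print(s["tool_pos"],s["tool_rot"],s["contact_force"],s["opening"],s["qpos"])
im=read_camera("scene");cv2.imwrite("pics/s2.png",im[:,:,::-1])
im=read_camera("wrist");cv2.imwrite("pics/w2.png",im[:,:,::-1])
```

```text
[ 0.5673388  -0.09318072  0.24714052] [3.13562174e+00 2.05220071e-03 1.60698749e+00] [-0.53976492 -0.91327463 -0.54773358] 0.09209821420122899 [-2.96070306e-01  4.16730318e-01  1.35289447e+00  7.83122653e-06
  1.36565413e+00 -3.32269163e-01]
```

Run:
```python
from h import *
print(np.round(ray("scene",[[497,148],[470,120],[560,390],[523,205],[540,230],[160,122],[548,265]],0),2))
print(np.round(ray("side",[[110,140],[158,128],[20,165],[0,180]],0),2))
print(np.round(proj("scene",[[-.1,.7,0],[-.1,.8,.0],[-.1,.7,.3],[.1,-.8,0]]),0))
```

```text
[[-0.23  0.76  0.  ]
 [-0.51  0.7  -0.  ]
 [ 0.97  0.58  0.  ]
 [ 0.21  0.73  0.  ]
 [ 0.36  0.74  0.  ]
 [-0.23 -0.79  0.  ]
 [ 0.53  0.7   0.  ]]
[[ 0.31  0.73  0.  ]
 [ 0.52  0.7   0.  ]
 [-0.07  0.76  0.  ]
 [-0.16  0.69  0.  ]]
[[493. 161.]
 [515. 163.]
 [514.  95.]
 [130. 157.]]
```

View pics/s2.png

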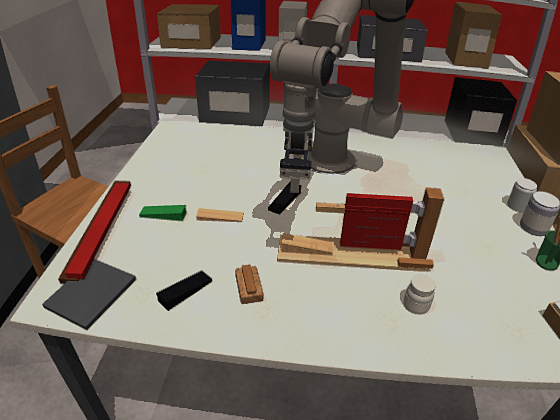

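>>> step_arm(commands=[{"translation": [0, 0, -40], "roll": 0}, {"translation": [34.1, -9.27, -4], "roll": 0}, {"translation": [34.1, -9.27, -4], "roll": 0}, {"translation": [34.1, -9.27, -4], "roll": 0}, {"translation": [34.1, -9.27, -4], "roll": 0}, {"translation": [34.1, -9.27, -4], "roll": 0}, {"translation": [34.1, -9.27, -4], "roll": 0}, {"translation": [34.1, -9.27, -4], "roll": 0}, {"translation": [34.1, -9.27, -4], "roll": 0}, {"translation": [34.1, -9.27, -4], "roll": 0}, {"translation": [34.1, -9.27, -4], "roll": 0}, {"translation": [34.1, -9.27, -4], "roll": 0}, {"translation": [34.1, -9.27, -4], "roll": 0}, {"translation": [34.1, -9.27, -4], "roll": 0}, {"translation": [34.1, -9.27, -4], "roll": 0}])

```text
time: 12.55
tool_pos: [0.4181, 0.3808, 0.3382]
tool_rot: [-3.138, 0.002, 1.607]
contact_force: [1.2, 0.1, 0.6]
opening: 0.0916
grip_force: 0.0
```

>>> step_arm(commands=[{"translation": [9.24, -34, 0], "roll": 0}, {"translation": [9.24, -34, 0], "roll": 0}, {"translation": [9.24, -34, 0], "roll": 0}, {"translation": [9.24, -34, 0], "roll": 0}, {"translation": [9.24, -34, 0], "roll": 0}, {"translation": [9.24, -34, 0], "roll": 0}, {"translation": [9.24, -34, 0], "roll": 0}, {"translation": [9.24, -34, 0], "roll": 0}, {"translation": [9.24, -34, 0], "roll": 0}, {"translation": [9.24, -34, 0], "roll": 0}, {"translation": [9.24, -34, 0], "roll": 0}, {"translation": [9.24, -34, 0], "roll": 0}, {"translation": [9.24, -34, 0], "roll": 0}, {"translation": [9.24, -34, 0], "roll": 0}, {"translation": [9.24, -34, 0], "roll": 0}, {"translation": [0, 0, 0], "roll": 0}, {"translation": [0, 0, 0], "roll": 0}])

```text
time: 13.97
tool_pos: [-0.0968, 0.4992, 0.338]
tool_rot: [3.141, 0.004, 1.61]
contact_force: [0.1, -0.5, -0.1]
opening: 0.0918
grip_force: 0.0
```

Run:
```python
from h import *
s=observe();print(s["tool_pos"],s["tool_rot"],s["contact_force"],s["opening"],s["qpos"])
```

```text
[-0.09682915  0.49916622  0.33799664] [3.14134528 0.00426869 1.61036014] [ 0.08732526 -0.47015807 -0.11284045] 0.09182647390416271 [ 1.61172577e+00  2.51393917e-01  1.34741432e+00 -2.41610625e-04
  1.54705344e+00  1.57216767e+00]
```

>>> step_arm(commands=[{"translation": [0, 0, -40], "roll": 0}, {"translation": [0, 0, -40], "roll": 0}, {"translation": [0, 0, -40], "roll": 0}, {"translation": [0, 0, -40], "roll": 0}, {"translation": [0, 0, -40], "roll": 0}, {"translation": [0, 0, -40], "roll": 0}, {"translation": [0, 0, -40], "roll": 0}, {"translation": [0, 0, -40], "roll": 0}])

```text
time: 14.63
tool_pos: [-0.0901, 0.4816, 0.6316]
tool_rot: [-3.138, 0.034, 1.605]
contact_force: [-0.7, 1.7, -0.1]
opening: 0.0921
grip_force: 0.0
```

Run:
```python
from h import *
s=observe();print(s["tool_pos"],s["tool_rot"],s["contact_force"],s["opening"],s["qpos"])
```

```text
[-0.09013405  0.48155458  0.63161677] [-3.13832119  0.03366545  1.60478156] [-0.71219882  1.73943634 -0.09956112] 0.0920663353663997 [1.59726049 0.46896867 0.17721677 0.00524985 2.52908982 1.56757498]
```

>>> step_arm(commands=[{"translation": [0, 0, -15], "roll": 0}, {"translation": [0, 0, -15], "roll": 0}, {"translation": [0, 0, -15], "roll": 0}, {"translation": [0, 0, 0], "roll": 0}, {"translation": [0, 0, 0], "roll": 0}])

```text
time: 15.05
tool_pos: [-0.0879, 0.4659, 0.6547]
tool_rot: [-3.136, 0.013, 1.606]
contact_force: [0.4, 0.5, -0.1]
opening: 0.0916
grip_force: 0.0
```

Run:
```python
from h import *
s=observe();print(s["tool_pos"],s["tool_rot"],s["contact_force"],s["opening"],s["qpos"])
```

```text
[-0.08794984  0.46587847  0.65469586] [-3.13626165  0.01297149  1.60575074] [ 0.3803157   0.49002458 -0.09610715] 0.09164462581529666 [1.592029   0.49362499 0.0361123  0.01042974 2.62487541 1.56614373]
```

Run:
```python
import numpy as np
from scipy.optimize import least_squares
D=[(.342,1.5241,1.27538,.5193,.2267),(.4796,1.5296,1.1325,.5573,.1507),(.4167,1.3529,1.36565,.5697,.2471),(.2514,1.3474,1.547,.5027,.338),(.46897,.17722,2.52909,np.sqrt(.09013**2+.48155**2-.0059),.6316),(.4936,.0361,2.62488,.4679,.6547)]
def fk(p,q):
    a,h,L1,L2,e,Lt=p; s=q[0]+q[1]; t=s+q[2]
    return np.array([a+L1*np.sin(q[0])+L2*np.sin(s)+e*np.cos(s)+Lt*np.sin(t), h+L1*np.cos(q[0])+L2*np.cos(s)-e*np.sin(s)+Lt*np.cos(t)])
f=lambda p:np.concatenate([fk(p,d[:3])-d[3:] for d in D])
r=least_squares(lambda p:np.r_[f(p),1e-3*(p-[0,.3,.4,.4,0,.25])],[0,.3,.4,.4,0,.25]);p=r.x
print(np.round(p,4),np.round(f(p),4))
lo=np.array([-.77,.04,.28]);hi=np.array([2.02,2.7,2.66])
for z in (.1,.2,.3,.4,.5):
    out=[]
    for R in np.arange(.24,.5,.02):
        g=least_squares(lambda q:np.r_[(fk(p,q)-[R,z]),.3*(q.sum()-np.pi)],[-.3,2.2,1.2],bounds=(lo,hi))
        out.append((round(R,2),np.round(g.x,2).tolist(),round(g.x.sum()-np.pi,3),round(float(np.linalg.norm(fk(p,g.x)-[R,z])),3)))
    print(z);[print(o) for o in out[:8]]
```

```text
[2.000e-04 2.285e-01 5.060e-01 3.795e-01 4.690e-02 3.232e-01] [-0.      0.     -0.      0.      0.      0.     -0.     -0.0001  0.
 -0.     -0.      0.    ]
0.1
(np.float64(0.24), [0.03, 2.36, 0.74], np.float64(0.0), 0.0)
(np.float64(0.26), [0.07, 2.32, 0.75], np.float64(0.0), 0.0)
(np.float64(0.28), [0.11, 2.28, 0.76], np.float64(0.0), 0.0)
(np.float64(0.3), [0.14, 2.24, 0.76], np.float64(0.0), 0.0)
(np.float64(0.32), [0.17, 2.19, 0.78], np.float64(0.0), 0.0)
(np.float64(0.34), [0.21, 2.15, 0.79], np.float64(0.0), 0.0)
(np.float64(0.36), [0.24, 2.1, 0.8], np.float64(0.0), 0.0)
(np.float64(0.38), [0.27, 2.05, 0.82], np.float64(0.0), 0.0)
0.2
(np.float64(0.24), [-0.17, 2.18, 1.13], np.float64(-0.0), 0.0)
(np.float64(0.26), [-0.12, 2.14, 1.12], np.float64(-0.0), 0.0)
(np.float64(0.28), [-0.08, 2.11, 1.11], np.float64(-0.0), 0.0)
(np.float64(0.3), [-0.04, 2.07, 1.11], np.float64(-0.0), 0.0)
(np.float64(0.32), [0.0, 2.03, 1.11], np.float64(-0.0), 0.0)
(np.float64(0.34), [0.04, 1.99, 1.11], np.float64(-0.0), 0.0)
(np.float64(0.36), [0.08, 1.95, 1.11], np.float64(-0.0), 0.0)
(np.float64(0.
[... 855 characters left out ...]
.0), 0.0)
(np.float64(0.34), [-0.08, 1.56, 1.67], np.float64(-0.0), 0.0)
(np.float64(0.36), [-0.04, 1.52, 1.67], np.float64(-0.0), 0.0)
(np.float64(0.38), [-0.0, 1.48, 1.66], np.float64(-0.0), 0.0)
0.5
(np.float64(0.24), [-0.26, 1.42, 1.97], np.float64(-0.0), 0.0)
(np.float64(0.26), [-0.22, 1.4, 1.96], np.float64(-0.0), 0.0)
(np.float64(0.28), [-0.18, 1.37, 1.95], np.float64(-0.0), 0.0)
(np.float64(0.3), [-0.14, 1.34, 1.94], np.float64(-0.0), 0.0)
(np.float64(0.32), [-0.1, 1.31, 1.93], np.float64(-0.0), 0.0)
(np.float64(0.34), [-0.06, 1.27, 1.93], np.float64(-0.0), 0.0)
(np.float64(0.36), [-0.02, 1.24, 1.93], np.float64(-0.0), 0.0)
(np.float64(0.38), [0.02, 1.2, 1.93], np.float64(-0.0), 0.0)
```

>>> step_arm(commands=[{"translation": [-30, 0, 0], "roll": 0}, {"translation": [-30, 0, 0], "roll": 0}, {"translation": [-30, 0, -15], "roll": 0}, {"translation": [-30, 0, -15], "roll": 0}, {"translation": [-30, 0, -15], "roll": 0}, {"translation": [0, 0, 0], "roll": 0}, {"translation": [0, 0, 0], "roll": 0}])

```text
time: 15.63
tool_pos: [-0.0831, 0.324, 0.7044]
tool_rot: [-3.136, 0.009, 1.607]
contact_force: [0.7, 0.9, 0.2]
opening: 0.0919
grip_force: 0.0
```

```bash
cat > o.py <<'E'
from h import *
from scipy.spatial.transform import Rotation as R
s=observe();z=R.from_euler("xyz",s["tool_rot"]).as_matrix()[:,2]
p=s["tool_pos"];q=s["qpos"]
print("t",s["time"],"pos",np.round(p,4),"r",round(np.sqrt(p[0]**2+p[1]**2-.0059),4),"rot",np.round(s["tool_rot"],4),"q",np.round(q,4),"F",np.round(s["contact_force"],1),"op",round(s["opening"],4),s["grip_force"])
print("lean deg",np.degrees(np.arccos(-z[2])),"az",np.arctan2(z[1],z[0]))
E
python3 o.py
```

```text
t 15.6333 pos [-0.0831  0.324   0.7044] r 0.3255 rot [-3.1363  0.0088  1.6067] q [1.5866 0.1858 0.3526 0.01   2.612  1.5593] F [0.7 0.9 0.2] op 0.0919 0.0
lean deg 0.5887077657384123 az -2.071722805303405
```

>>> step_arm(commands=[{"translation": [-40, 0, 0], "roll": 0}, {"translation": [-40, 0, 0], "roll": 0}, {"translation": [0, 0, 0], "roll": 0}, {"translation": [0, 0, 0], "roll": 0}])

```text
time: 15.97
tool_pos: [-0.0803, 0.2446, 0.7043]
tool_rot: [-3.136, 0.013, 1.607]
contact_force: [-0.2, 0.5, 1.0]
opening: 0.0919
grip_force: 0.0
```

```bash
python3 o.py
```

```text
t 15.9667 pos [-0.0803  0.2446  0.7043] r 0.2457 rot [-3.1363  0.0135  1.6066] q [1.5802 0.0085 0.5664 0.0093 2.5804 1.5523] F [-0.2  0.5  1. ] op 0.0919 0.0
lean deg 0.8306048200621623 az -1.9107632891421342
```

>>> step_arm(commands=[{"translation": [0, 0, -20], "roll": 0}, {"translation": [0, 0, -30], "roll": 0}, {"translation": [0, 0, 0], "roll": 0}, {"translation": [0, 0, 0], "roll": 0}])

```text
time: 16.3
tool_pos: [-0.0796, 0.2468, 0.7236]
tool_rot: [-3.136, 0.003, 1.606]
contact_force: [0.4, -0.3, 0.9]
opening: 0.0918
grip_force: 0.0
```

```bash
python3 o.py
```

```text
t 16.3 pos [-0.0796  0.2468  0.7236] r 0.2477 rot [-3.1360e+00  2.7000e-03  1.6062e+00] q [1.5767 0.0574 0.4308 0.0119 2.6562 1.5518] F [ 0.4 -0.3  0.9] op 0.0918 0.0
lean deg 0.35695390927175896 az -2.6582384017995024
```

>>> step_arm(commands=[{"translation": [0, 0, -30], "roll": 0}, {"translation": [0, 0, -30], "roll": 0}, {"translation": [0, 0, -30], "roll": 0}, {"translation": [0, 0, 0], "roll": 0}, {"translation": [0, 0, 0], "roll": 0}])

```text
time: 16.72
tool_pos: [-0.0782, 0.2407, 0.7352]
tool_rot: [-3.136, -0.048, 1.606]
contact_force: [0.6, -0.3, 0.1]
opening: 0.0915
grip_force: 0.0
```

```bash
python3 o.py
```

```text
t 16.7167 pos [-0.0782  0.2407  0.7352] r 0.2412 rot [-3.136  -0.0483  1.606 ] q [1.5686 0.0448 0.3917 0.0159 2.6569 1.5475] F [ 0.6 -0.3  0.1] op 0.0915 0.0
lean deg 2.7863703167492417 az 1.7212955065924684
```

>>> step_arm(commands=[{"translation": [0, 0, -41], "roll": 0}, {"translation": [0, 0, -41], "roll": 0}, {"translation": [0, 0, -41], "roll": 0}, {"translation": [0, 0, -41], "roll": 0}, {"translation": [0, 0, -41], "roll": 0}, {"translation": [0, 0, -41], "roll": 0}])

```text
time: 17.22
tool_pos: [-0.0762, 0.2142, 0.7639]
tool_rot: [-3.138, -0.178, 1.605]
contact_force: [-0.5, -0.5, -0.4]
opening: 0.0921
grip_force: 0.0
```

```bash
python3 o.py
```

```text
t 17.2167 pos [-0.0762  0.2142  0.7639] r 0.214 rot [-3.1382 -0.1779  1.6053] q [ 1.5503 -0.0051  0.312   0.0282  2.6571  1.5417] F [-0.5 -0.5 -0.4] op 0.0921 0.0
lean deg 10.195833066082095 az 1.6246476325865793
```

>>> step_arm(commands=[{"translation": [0, 0, -41], "roll": 0}, {"translation": [0, 0, -41], "roll": 0}, {"translation": [0, 0, -41], "roll": 0}, {"translation": [0, 0, -41], "roll": 0}, {"translation": [0, 0, -41], "roll": 0}, {"translation": [0, 0, -41], "roll": 0}, {"translation": [0, 0, -41], "roll": 0}, {"translation": [0, 0, -41], "roll": 0}])

```text
time: 17.88
tool_pos: [-0.0867, 0.1506, 0.7971]
tool_rot: [3.133, -0.344, 1.604]
contact_force: [0.9, -0.1, -0.2]
opening: 0.0918
grip_force: 0.0
```

```bash
python3 o.py
```

```text
t 17.8833 pos [-0.0867  0.1506  0.7971] r 0.1558 rot [ 3.133  -0.3435  1.6042] q [ 1.7555 -0.0821  0.2247 -0.1277  2.657   1.6004] F [ 0.9 -0.1 -0.2] op 0.0918 0.0
lean deg 19.689222261271663 az 1.5785510706173722
```

>>> step_arm(commands=[{"translation": [16, 0, -38], "roll": 0}, {"translation": [16, 0, -38], "roll": 0}, {"translation": [16, 0, -38], "roll": 0}, {"translation": [16, 0, -38], "roll": 0}])

```text
time: 18.22
tool_pos: [-0.0927, 0.1617, 0.8155]
tool_rot: [3.129, -0.427, 1.607]
contact_force: [0.5, -0.3, -0.4]
opening: 0.0915
grip_force: 0.0
```

```bash
python3 o.py
```

```text
t 18.2167 pos [-0.0927  0.1617  0.8155] r 0.1698 rot [ 3.1294 -0.4267  1.6071] q [ 1.9131 -0.0205  0.0812 -0.297   2.657   1.5868] F [ 0.5 -0.3 -0.4] op 0.0915 0.0
lean deg 24.457582068911602 az 1.5775183568062443
```

>>> step_arm(commands=[{"translation": [-30, 0, -26], "roll": 0}, {"translation": [-30, 0, -26], "roll": 0}, {"translation": [-30, 0, -26], "roll": 0}, {"translation": [-30, 0, -26], "roll": 0}])

```text
time: 18.55
tool_pos: [-0.0863, 0.0969, 0.8122]
tool_rot: [3.137, -0.425, 1.607]
contact_force: [-1.1, -0.9, 0.5]
opening: 0.0918
grip_force: 0.0
```

```bash
python3 o.py
```

```text
t 18.55 pos [-0.0863  0.0969  0.8122] r 0.1046 rot [ 3.137  -0.4254  1.6067] q [ 2.5166 -0.0656  0.1556 -0.7824  2.6567  1.7148] F [-1.1 -0.9  0.5] op 0.0918 0.0
lean deg 24.376103795605065 az 1.595665549734865
```

>>> step_arm(commands=[{"translation": [20, 0, 18], "roll": 0}, {"translation": [31, 0, 28], "roll": 0}, {"translation": [31, 0, 28], "roll": 0}, {"translation": [31, 0, 28], "roll": 0}, {"translation": [31, 0, 28], "roll": 0}, {"translation": [31, 0, 28], "roll": 0}, {"translation": [31, 0, 28], "roll": 0}, {"translation": [31, 0, 28], "roll": 0}, {"translation": [31, 0, 28], "roll": 0}, {"translation": [31, 0, 28], "roll": 0}])

```text
time: 19.38
tool_pos: [-0.0941, 0.3976, 0.7206]
tool_rot: [3.113, -0.431, 1.62]
contact_force: [0.1, 0.3, 0.1]
opening: 0.0919
grip_force: 0.0
```

```bash
python3 o.py
```

```text
t 19.3833 pos [-0.0941  0.3976  0.7206] r 0.4013 rot [ 3.1126 -0.4313  1.6198] q [ 1.6471  0.0217  0.6039 -0.0464  2.0851  1.5728] F [0.1 0.3 0.1] op 0.0919 0.0
lean deg 24.764832575895927 az 1.5506194899641976
```

>>> step_arm(commands=[{"translation": [37, 0, -10], "roll": 0}, {"translation": [37, 0, -14], "roll": 0}, {"translation": [37, 0, -14], "roll": 0}, {"translation": [37, 0, -14], "roll": 0}, {"translation": [37, 0, -14], "roll": 0}, {"translation": [37, 0, -14], "roll": 0}, {"translation": [37, 0, -14], "roll": 0}])

```text
time: 19.97
tool_pos: [-0.0428, 0.3446, 0.7568]
tool_rot: [-3.105, -0.215, 1.616]
contact_force: [-0.4, -0.2, 0.1]
opening: 0.0917
grip_force: 0.0
```

```bash
python3 o.py
```

```text
t 19.9667 pos [-0.0428  0.3446  0.7568] r 0.3386 rot [-3.105  -0.2153  1.6156] q [1.3943 0.2393 0.0364 0.1782 2.6571 1.512 ] F [-0.4 -0.2  0.1] op 0.0917 0.0
lean deg 12.510162267492404 az 1.7853130049708386
```

```bash
cat > k.py <<'E'
import numpy as np
from scipy.spatial.transform import Rotation as R
Rz=lambda a:R.from_euler("z",a).as_matrix(); Ry=lambda a:R.from_euler("y",a).as_matrix()
h,L1,L2,e,Lt,d=.2285,.506,.3795,.0469,.3232,.077
def fk(q):
    M=Rz(q[0]); p=np.array([0,0,h])+M@[0,d,0]
    M=M@Ry(q[1]); p=p+M@[0,0,L1]
    M=M@Ry(q[2]); p=p+M@[e,0,L2]
    M=M@Rz(q[3])@Ry(q[4]); p=p+M@[0,0,Lt]
    M=M@Rz(q[5])@Rz(OFF); return p,M
OFF=0.
lo=np.array([-2.53,-.77,.0364,-1,.28,-3.11]);hi=np.array([2.53,2.02,2.7,4.14,2.657,3.11])
vm=np.array([2.57,2.57,3.14,3.14,3.14,3.14])*.7/12
def jac(q):
    p,M=fk(q);J=np.zeros((6,6))
    for i in range(6):
        qq=q.copy();qq[i]+=1e-6;pp,MM=fk(qq);J[:3,i]=(pp-p)/1e-6;J[3:,i]=R.from_matrix(MM@M.T).as_rotvec()/1e-6
    return J
def row(q,t,roll=0,it=20,lam=.02,w=1.):
    p,M=fk(q);tp=p+M@(np.array(t)/1e3);tM=M@Rz(roll);q0=q.copy();W=np.diag([1,1,1,w,w,w])
    for _ in range(it):
        p,M=fk(q);err=W@np.r_[tp-p,R.from_matrix(tM@M.T).as_rotvec()];J=W@jac(q)
        q=np.clip(q+J.T@np.linalg.solve(J@J.T+lam**2*np.eye(6),err),lo,hi)
    dq=q-q0;f=min(1,1/np.max(np.abs(dq)/vm));return q0+dq*f
def st(q):
    p,M=fk(q);z=M[:,2];return np.round(p,4),"lean",round(np.degrees(np.arccos(-z[2])),2),"az",round(np.arctan2(z[1],z[0]),3),"q",np.round(q,3)
E
python3 - <<'E'
import k
from k import *
q=np.array([-.146,.342,1.5241,0,1.27538,-.146]);p,M=fk(q);print(p);print(np.round(M,3))
from cell import observe
T=R.from_euler("xyz",[np.pi,0,np.pi/2]).as_matrix();o=M.T@T;k.OFF=np.arctan2(o[1,0],o[0,0]);print("off",k.OFF)
s=observe();print(st(s["qpos"]),s["tool_pos"],s["tool_rot"],R.from_matrix(fk(s["qpos"])[1]).as_euler("xyz"))
for lam in (.005,.02,.1):
  for it in (1,5,30):
    q=np.array([1.5767,.0574,.4308,.0119,2.6562,1.5518]); o=[]
    for _ in range(3): q=row(q,[0,0,-30],0,it,lam)
    o.append(st(q)[2])
    for _ in range(6): q=row(q,[0,0,-41],0,it,lam)
    o.append(st(q)[2])
    for _ in range(8): q=row(q,[0,0,-41],0,it,lam)
    o.append(st(q))
    q=np.array([ 1.6471,0.0217,0.6039,-0.0464,2.0851,1.5728])
    for i in range(7): q=row(q,[37,0,-10 if i==0 else -14],0,it,lam)
    print(lam,it,o,"|",st(q))
E
```

```text
[0.52483691 0.00065269 0.22667951]
[[-1.  0.  0.]
 [-0.  1. -0.]
 [-0. -0. -1.]]
off 1.5707963277082184
(array([-0.0436,  0.3461,  0.757 ]), 'lean', np.float64(12.51), 'az', np.float64(1.785), 'q', array([1.394, 0.239, 0.036, 0.178, 2.657, 1.512])) [-0.0428275   0.34458445  0.75676903] [-3.1049944  -0.21530263  1.61557986] [-3.1049944  -0.21530263  1.61557986]
0.005 1 [np.float64(2.6), np.float64(49.25), (array([-0.2108,  0.5389, -0.0497]), 'lean', np.float64(108.27), 'az', np.float64(-2.111), 'q', array([1.541, 1.945, 0.036, 1.477, 2.657, 2.841]))] | (array([-0.0984,  0.5998,  0.4011]), 'lean', np.float64(28.68), 'az', np.float64(-1.352), 'q', array([ 1.644,  0.958,  0.043, -0.143,  2.632,  1.446]))
0.005 5 [np.float64(3.79), np.float64(1.53), (array([-0.0686,  0.4598,  0.6557]), 'lean', np.float64(3.16), 'az', np.float64(-2.223), 'q', array([1.53 , 0.492, 0.036, 0.068, 2.657, 1.599]))] | (array([-0.0977,  0.5831,  0.438 ]), 'lean', np.float64(26.68), 'az', np.float64(-1.345), 'q', array([ 1.644,  0.905,  0.036, -0.147,  2.657,  1.431]))
0.005 30 [np.float64(1.51), np.float64(18.92)
[... 1674 characters left out ...]
79,  1.535]))
0.1 5 [np.float64(13.9), np.float64(12.23), (array([-0.0361,  0.3751,  0.7467]), 'lean', np.float64(18.63), 'az', np.float64(2.665), 'q', array([1.169, 0.305, 0.036, 0.753, 2.657, 1.943]))] | (array([-0.0904,  0.5205,  0.615 ]), 'lean', np.float64(1.94), 'az', np.float64(-0.558), 'q', array([ 1.614,  0.573,  0.036, -0.05 ,  2.551,  1.522]))
0.1 30 [np.float64(13.86), np.float64(12.2), (array([-0.0372,  0.3773,  0.7452]), 'lean', np.float64(18.91), 'az', np.float64(2.699), 'q', array([1.169, 0.311, 0.036, 0.768, 2.657, 1.962]))] | (array([-0.0906,  0.5194,  0.6125]), 'lean', np.float64(2.51), 'az', np.float64(-0.798), 'q', array([ 1.615,  0.578,  0.036, -0.053,  2.559,  1.52 ]))
```

```bash
sed -i 's/^OFF=0\./OFF=np.pi\/2/' k.py
cat >> k.py <<'E'
from scipy.optimize import lsq_linear
def rowb(q,t,roll=0,w=.3,it=4,reg=1e-3,lim=True):
    p,M=fk(q);tp=p+M@(np.array(t)/1e3);tM=M@Rz(roll);q0=q.copy();W=np.diag([1,1,1,w,w,w])
    l,u=(np.maximum(lo,q0-vm)-1e-6,np.minimum(hi,q0+vm)+1e-6) if lim else (lo-1e-6,hi+1e-6)
    for _ in range(it):
        p,M=fk(q);err=W@np.r_[tp-p,R.from_matrix(tM@M.T).as_rotvec()];J=W@jac(q)
        s=lsq_linear(np.r_[J,reg*np.eye(6)],np.r_[err,np.zeros(6)],(l-q-1e-9,u-q+1e-9));q=q+s.x
    return q
E
cat > t.py <<'E'
from k import *
for w in (.05,.1,.2,.3,.5,1):
  for lim in (True,False):
    q=np.array([1.5767,.0574,.4308,.0119,2.6562,1.5518]);q=np.clip(q,lo,hi); o=[]
    f=lambda q,t:rowb(q,t,0,w,lim=lim)
    for _ in range(3): q=f(q,[0,0,-30])
    o.append(st(q)[2])
    for _ in range(6): q=f(q,[0,0,-41])
    o.append(st(q)[2])
    for _ in range(8): q=f(q,[0,0,-41])
    o.append(st(q)[2])
    q=np.array([ 1.6471,0.0217,0.6039,-0.0464,2.0851,1.5728])
    for i in range(7): q=f(q,[37,0,-10 if i==0 else -14])
    print(w,lim,o,"|",st(q))
E
timeout 300 python3 t.py; echo "want 2.8 10.2 19.7 | (-.043,.345,.757) lean 12.5 az 1.785 q 1.394 .239 .036 .178 2.657 1.512"
```

```text
0.05 True [np.float64(22.21), np.float64(68.88), np.float64(103.29)] | (array([-0.1017,  0.5367,  0.9453]), 'lean', np.float64(65.37), 'az', np.float64(1.661), 'q', array([1.564, 0.21 , 0.036, 0.09 , 1.755, 1.568]))
0.05 False [np.float64(22.21), np.float64(69.78), np.float64(104.19)] | (array([-0.102 ,  0.5397,  0.943 ]), 'lean', np.float64(65.14), 'az', np.float64(1.66), 'q', array([1.566, 0.214, 0.036, 0.087, 1.755, 1.568]))
0.1 True [np.float64(19.18), np.float64(62.59), np.float64(98.12)] | (array([-0.1006,  0.537 ,  0.9271]), 'lean', np.float64(62.25), 'az', np.float64(1.656), 'q', array([1.567, 0.22 , 0.036, 0.081, 1.8  , 1.567]))
0.1 False [np.float64(19.18), np.float64(59.23), np.float64(96.14)] | (array([-0.1009,  0.5395,  0.9253]), 'lean', np.float64(62.08), 'az', np.float64(1.656), 'q', array([1.569, 0.223, 0.036, 0.078, 1.799, 1.567]))
0.2 True [np.float64(12.54), np.float64(43.52), np.float64(77.86)] | (array([-0.0972,  0.5357,  0.8745]), 'lean', np.float64(52.98), 'az', np.float64(1.641), 'q', array([1.578, 0.252, 0.036, 0.054, 1.929, 1.562]))
0.2 False [np.float64(12.
[... 907 characters left out ...]
ray([-0.0898,  0.5251,  0.7761]), 'lean', np.float64(34.1), 'az', np.float64(1.595), 'q', array([ 1.596e+00,  3.330e-01,  3.600e-02, -1.000e-03,  2.177e+00,
        1.547e+00]))
1 True [np.float64(0.97), np.float64(3.86), np.float64(7.75)] | (array([-0.0871,  0.5191,  0.7449]), 'lean', np.float64(27.39), 'az', np.float64(1.566), 'q', array([ 1.6  ,  0.366,  0.036, -0.02 ,  2.261,  1.539]))
1 False [np.float64(0.97), np.float64(3.86), np.float64(7.75)] | (array([-0.0872,  0.5189,  0.745 ]), 'lean', np.float64(27.4), 'az', np.float64(1.566), 'q', array([ 1.6  ,  0.366,  0.036, -0.021,  2.261,  1.539]))
want 2.8 10.2 19.7 | (-.043,.345,.757) lean 12.5 az 1.785 q 1.394 .239 .036 .178 2.657 1.512
```

```bash
cat > t2.py <<'E'
from k import *
import itertools
qs=np.clip(np.array([1.5767,.0574,.4308,.0119,2.6562,1.5518]),lo,hi);q2=np.array([ 1.6471,0.0217,0.6039,-0.0464,2.0851,1.5728])
T=np.array([1.394,.239,.036,.178,2.657,1.512]);res=[]
for w,lam,it in itertools.product((.1,.2,.35,.6,1),(.03,.05,.07,.1,.15,.2,.3),(1,2,4,8,16,40)):
    q=qs;o=[]
    for _ in range(3): q=row(q,[0,0,-30],0,it,lam,w)
    o.append(st(q)[2])
    for _ in range(6): q=row(q,[0,0,-41],0,it,lam,w)
    o.append(st(q)[2])
    q=q2
    for i in range(7): q=row(q,[37,0,-10 if i==0 else -14],0,it,lam,w)
    res.append((abs(o[0]-2.8)/3+abs(o[1]-10.2)/10+np.abs(q-T).sum(),w,lam,it,np.round(o,1),np.round(q,2)))
for r in sorted(res,key=lambda r:r[0])[:6]:print(r)
E
timeout 500 python3 t2.py
```

```text
(np.float64(2.0526524840411575), 1, 0.3, 1, array([ 3.6, 13.7]), array([ 1.62,  0.21,  0.37, -0.03,  2.08,  1.55]))
(np.float64(2.4759739428592797), 0.6, 0.3, 1, array([ 4.1, 15.7]), array([ 1.62,  0.18,  0.36, -0.03,  2.04,  1.56]))
(np.float64(2.5520931207104702), 1, 0.3, 2, array([ 4.8, 16.9]), array([ 1.61,  0.28,  0.23, -0.02,  2.15,  1.55]))
(np.float64(2.979605907695131), 1, 0.3, 4, array([ 6.1, 19.2]), array([ 1.6 ,  0.36,  0.06, -0.02,  2.24,  1.54]))
(np.float64(3.048284724326868), 0.6, 0.3, 2, array([ 5.5, 19.4]), array([ 1.61,  0.25,  0.23, -0.02,  2.09,  1.55]))
(np.float64(3.197553590499859), 1, 0.2, 1, array([ 5.9, 20.2]), array([ 1.61,  0.29,  0.21, -0.03,  2.16,  1.55]))
```

```bash
cat >> o.py <<'E'
import sys
M=R.from_euler("xyz",s["tool_rot"]).as_matrix();w=p-.3232*z
print("wrist",np.round(w,4),"z_h",np.round(z[:2],3))
for a in sys.argv[1:]:
    d=np.array(eval(a))-w;print("->",a,"tool mm",np.round(M.T@d*1e3,1),"len",round(np.linalg.norm(d)*1e3))
E
python3 o.py "(-.078,.10,1.06)"
```

```text
t 19.9667 pos [-0.0428  0.3446  0.7568] r 0.3386 rot [-3.105  -0.2153  1.6156] q [1.3943 0.2393 0.0364 0.1782 2.6571 1.512 ] F [-0.4 -0.2  0.1] op 0.0917 0.0
lean deg 12.510162267492404 az 1.7853130049708386
wrist [-0.0279  0.2762  1.0723] z_h [-0.046  0.212]
-> (-.078,.10,1.06) tool mm [-172.4  -58.8  -23. ] len 184
```

>>> step_arm(commands=[{"translation": [0, 0, 30], "roll": 0}, {"translation": [-29, -10, -8], "roll": 0}, {"translation": [-29, -10, -8], "roll": 0}, {"translation": [-29, -10, -8], "roll": 0}, {"translation": [-29, -10, -8], "roll": 0}, {"translation": [-29, -10, -8], "roll": 0}, {"translation": [-27, -9, -8], "roll": 0}])

```text
time: 20.55
tool_pos: [-0.0937, 0.1671, 0.7568]
tool_rot: [-3.102, -0.213, 1.617]
contact_force: [-0.8, -0.1, -0.1]
opening: 0.0917
grip_force: 0.0
```

```bash
python3 o.py "(-.078,.10,1.06)" "(-.078,.07,1.10)"
```

```text
t 20.55 pos [-0.0937  0.1671  0.7568] r 0.1755 rot [-3.1017 -0.213   1.6166] q [ 1.586  -0.134   0.4708  0.0888  2.5913  1.6166] F [-0.8 -0.1 -0.1] op 0.0917 0.0
lean deg 12.413433945783968 az 1.8034318249750128
wrist [-0.0777  0.0995  1.0725] z_h [-0.05   0.209]
-> (-.078,.10,1.06) tool mm [-2.1  0.2 12.3] len 12
-> (-.078,.07,1.10) tool mm [-22.9  -3.  -33. ] len 40
```

>>> step_arm(commands=[{"translation": [9, 0, -40], "roll": 0}, {"translation": [9, 0, -40], "roll": 0}, {"translation": [9, 0, -40], "roll": 0}, {"translation": [9, 0, -40], "roll": 0}, {"translation": [9, 0, -40], "roll": 0}])

```text
time: 20.97
tool_pos: [-0.0993, 0.1757, 0.7922]
tool_rot: [-3.101, -0.312, 1.613]
contact_force: [-0.4, 0.5, 0.4]
opening: 0.0916
grip_force: 0.0
```

```bash
python3 o.py "(-.01,.1,1.10)"
```

```text
t 20.9667 pos [-0.0993  0.1757  0.7922] r 0.1866 rot [-3.1006 -0.3119  1.6133] q [ 1.6411 -0.0512  0.2216  0.0698  2.6573  1.659 ] F [-0.4  0.5  0.4] op 0.0916 0.0
lean deg 18.01846850593412 az 1.7462801791332703
wrist [-0.0819  0.0772  1.0995] z_h [-0.054  0.305]
-> (-.01,.1,1.10) tool mm [18.9 72.9  2.6] len 75
```

>>> step_arm(commands=[{"translation": [5, 15, -3], "roll": 0}, {"translation": [5, 15, -3], "roll": 0}, {"translation": [4, 15, -3], "roll": 0}, {"translation": [3, 15, -3], "roll": 0}, {"translation": [2, 15, -3], "roll": 0}])

```text
time: 21.38
tool_pos: [-0.0366, 0.1959, 0.7862]
tool_rot: [-3.105, -0.323, 1.614]
contact_force: [-0.0, 0.7, -0.1]
opening: 0.0915
grip_force: 0.0
```

```bash
python3 o.py "(-.01,.1,1.10)" "(.0645,.0765,1.10)"
```

```text
t 21.3833 pos [-0.0366  0.1959  0.7862] r 0.1839 rot [-3.105  -0.3227  1.6139] q [ 0.8872 -0.1215  0.3256  0.5363  2.6572  1.3491] F [-0.   0.7 -0.1] op 0.0915 0.0
lean deg 18.60438234113308 az 1.728830208318835
wrist [-0.0204  0.094   1.0925] z_h [-0.05   0.315]
-> (-.01,.1,1.10) tool mm [ 7.6 10.4 -5.7] len 14
-> (.0645,.0765,1.10) tool mm [-17.7  83.5 -16.9] len 87
```

>>> step_arm(commands=[{"translation": [3, 13, -12], "roll": 0}, {"translation": [1, 14, -10], "roll": 0}, {"translation": [-2, 14, -10], "roll": 0}, {"translation": [-4, 14, -10], "roll": 0}, {"translation": [-6, 14, -10], "roll": 0}])

```text
time: 21.8
tool_pos: [0.0233, 0.2046, 0.7804]
tool_rot: [-3.124, -0.342, 1.612]
contact_force: [0.2, 0.2, 0.1]
opening: 0.0919
grip_force: 0.0
```

```bash
python3 o.py "(.0645,.0765,1.10)" "(.1,.007,1.1)"
```

```text
t 21.8 pos [0.0233 0.2046 0.7804] r 0.191 rot [-3.1241 -0.3422  1.6118] q [ 0.4156 -0.1393  0.3932  0.7535  2.6572  1.083 ] F [0.2 0.2 0.1] op 0.0919 0.0
lean deg 19.630184199272744 az 1.6640076631812926
wrist [0.0334 0.0965 1.0848] z_h [-0.031  0.334]
-> (.0645,.0765,1.10) tool mm [-14.9  29.9 -22. ] len 40
-> (.1,.007,1.1) tool mm [-81.7  62.1 -46.4] len 113
```

>>> step_arm(commands=[{"translation": [8, -8, -39], "roll": 0}, {"translation": [8, -8, -39], "roll": 0}, {"translation": [8, -8, -39], "roll": 0}, {"translation": [8, -8, -39], "roll": 0}, {"translation": [8, -8, -39], "roll": 0}])

```text
time: 22.22
tool_pos: [-0.0375, 0.2131, 0.8145]
tool_rot: [3.125, -0.426, 1.61]
contact_force: [-0.2, 0.3, 0.9]
opening: 0.0916
grip_force: 0.0
```

```bash
python3 o.py "(.0645,.0765,1.10)" "(.1,.007,1.1)"
```

```text
t 22.2167 pos [-0.0375  0.2131  0.8145] r 0.2022 rot [ 3.1255 -0.4264  1.6096] q [ 0.9824 -0.0498  0.1176  0.5157  2.6571  1.4546] F [-0.2  0.3  0.9] op 0.0916 0.0
lean deg 24.447901186571848 az 1.570695608940607
wrist [-0.0375  0.0793  1.1087] z_h [0.    0.414]
-> (.0645,.0765,1.10) tool mm [ -9.7 101.7   6.8] len 102
-> (.1,.007,1.1) tool mm [-74.2 135.  -22. ] len 156
```

>>> step_arm(commands=[{"translation": [7, 11, -8], "roll": 0}, {"translation": [7, 11, -8], "roll": 0}, {"translation": [6, 11, -8], "roll": 0}, {"translation": [5, 11, -9], "roll": 0}, {"translation": [3, 11, -10], "roll": 0}, {"translation": [2, 11, -10], "roll": 0}, {"translation": [1, 11, -10], "roll": 0}])

```text
time: 22.8
tool_pos: [0.0338, 0.2297, 0.821]
tool_rot: [3.116, -0.466, 1.614]
contact_force: [0.3, 1.0, -0.2]
opening: 0.0918
grip_force: 0.0
```

```bash
python3 o.py "(.079,.045,1.11)" "(.09,.002,1.11)"
```

```text
t 22.8 pos [0.0338 0.2297 0.821 ] r 0.2191 rot [ 3.1158 -0.4657  1.6138] q [ 0.2451 -0.0329  0.091   1.2036  2.6573  1.3985] F [ 0.3  1.  -0.2] op 0.0918 0.0
lean deg 26.719217492700306 az 1.5563231054714952
wrist [0.0317 0.0844 1.1097] z_h [0.007 0.45 ]
-> (.079,.045,1.11) tool mm [-36.8  46.  -17.7] len 62
-> (.09,.002,1.11) tool mm [-75.6  55.6 -37. ] len 101
```

>>> step_arm(commands=[{"translation": [0, 10, -12], "roll": 0}, {"translation": [-2, 10, -12], "roll": 0}, {"translation": [-4, 9, -12], "roll": 0}, {"translation": [-5, 8, -12], "roll": 0}, {"translation": [-5, 7, -13], "roll": 0}, {"translation": [-6, 5, -13], "roll": 0}])

```text
time: 23.3
tool_pos: [0.0697, 0.1973, 0.8284]
tool_rot: [3.111, -0.494, 1.614]
contact_force: [0.7, -0.5, 1.0]
opening: 0.0917
grip_force: 0.0
```

```bash
python3 o.py "(.09,.002,1.11)" "(.08,-.042,1.11)"
```

```text
t 23.3 pos [0.0697 0.1973 0.8284] r 0.1946 rot [ 3.1113 -0.4939  1.614 ] q [-0.6217 -0.0375  0.0367  2.173   2.6464  1.5159] F [ 0.7 -0.5  1. ] op 0.0917 0.0
lean deg 28.34721808529588 az 1.5501000390237447
wrist [0.0666 0.0438 1.1129] z_h [0.01  0.475]
-> (.09,.002,1.11) tool mm [-39.1  22.1 -17.1] len 48
-> (.08,-.042,1.11) tool mm [-77.4  10.9 -38.1] len 87
```

>>> step_arm(commands=[{"translation": [-9, 6, -4], "roll": 0}, {"translation": [-10, 6, -4], "roll": 0}, {"translation": [-10, 5, -4], "roll": 0}, {"translation": [-10, 4, -4], "roll": 0}, {"translation": [-10, 0, -5], "roll": 0}, {"translation": [-10, -2, -5], "roll": 0}, {"translation": [-10, -3, -5], "roll": 0}])

```text
time: 23.88
tool_pos: [0.0848, 0.1225, 0.8283]
tool_rot: [3.108, -0.496, 1.615]
contact_force: [-0.2, 0.3, 0.3]
opening: 0.0917
grip_force: 0.0
```

```bash
python3 o.py "(.08,-.042,1.11)" "(.08,-.1,1.11)"
```

```text
t 23.8833 pos [0.0848 0.1225 0.8283] r 0.1277 rot [ 3.1084 -0.4957  1.6148] q [-1.4399 -0.0237  0.0364  2.9813  2.6574  1.5053] F [-0.2  0.3  0.3] op 0.0917 0.0
lean deg 28.460526080752324 az 1.5451148445485223
wrist [ 0.0808 -0.0314  1.1124] z_h [0.012 0.476]
-> (.08,-.042,1.11) tool mm [-10.4  -1.2  -2.9] len 11
-> (.08,-.1,1.11) tool mm [-61.4  -2.8 -30.5] len 69
```

>>> step_arm(commands=[{"translation": [-36, 0, -15], "roll": 0}, {"translation": [-36, 0, -15], "roll": 0}, {"translation": [-36, 0, -15], "roll": 0}, {"translation": [-36, 0, -15], "roll": 0}])

```text
time: 24.22
tool_pos: [0.0545, 0.0504, 0.834]
tool_rot: [3.071, -0.557, 1.614]
contact_force: [0.2, -0.6, -0.1]
opening: 0.0916
grip_force: 0.0
```

```bash
python3 o.py "(.08,-.1,1.11)"
```

```text
t 24.2167 pos [0.0545 0.0504 0.834 ] r nan rot [ 3.0713 -0.5572  1.6142] q [-1.9089  0.043   0.0368  3.4275  2.6575  1.5009] F [ 0.2 -0.6 -0.1] op 0.0916 0.0
lean deg 32.14992377781313 az 1.481864298015729
wrist [ 0.0392 -0.1209  1.1076] z_h [0.047 0.53 ]
-> (.08,-.1,1.11) tool mm [17.5 41.  11. ] len 46o.py:5: RuntimeWarning: invalid value encountered in sqrt
  print("t",s["time"],"pos",np.round(p,4),"r",round(np.sqrt(p[0]**2+p[1]**2-.0059),4),"rot",np.round(s["tool_rot"],4),"q",np.round(q,4),"F",np.round(s["contact_force"],1),"op",round(s["opening"],4),s["grip_force"])
```

>>> step_arm(commands=[{"translation": [-13, -30, -6], "roll": 0}, {"translation": [-13, -30, -6], "roll": 0}, {"translation": [-13, -30, -6], "roll": 0}, {"translation": [-13, -30, -6], "roll": 0}])

```text
time: 24.55
tool_pos: [-0.0544, 0.0127, 0.8286]
tool_rot: [3.072, -0.576, 1.617]
contact_force: [0.3, -0.8, -0.5]
opening: 0.0919
grip_force: 0.0
```

```bash
python3 o.py "(.08,-.1,1.11)" 2>/dev/null
```

```text
t 24.55 pos [-0.0544  0.0127  0.8286] r nan rot [ 3.0716 -0.5756  1.6175] q [-2.4261  0.1103  0.0364  4.1068  2.6575  1.6849] F [ 0.3 -0.8 -0.5] op 0.0919 0.0
lean deg 33.194214668339264 az 1.4894251701498857
wrist [-0.0688 -0.1636  1.099 ] z_h [0.044 0.546]
-> (.08,-.1,1.11) tool mm [ 53.5 149.7  32.1] len 162
```

```bash
cat > plan.py <<'E'
from k import *
from cell import observe
s=observe();q=s["qpos"].copy();p,M=fk(q);z=M[:,2];tp=s["tool_pos"]
w0=tp-.3232*z
W=[((.045,-.115,1.105),7),((.082,-.035,1.105),6),((.07,.04,1.105),6),((.2,.07,1.04),6),((.42,-.1,.75),11),((.552,-.29,.42),11)]
for w,n in W:
    w=np.array(w);t=M.T@(w-w0)*1e3/n;w0=w
    fr=0
    for _ in range(n):
        q1=row(q,t,0,30,.003);fr=max(fr,np.max(np.abs(q1-q)/vm));q=q1
    print(n,np.round(t,1),"vel",round(fr,2),st(q))
# grip roll
wd=np.array([np.cos(1.53),np.sin(1.53),0]);y=np.cross(wd,z);y/=np.linalg.norm(y);y*=np.sign(y@M[:,1])
print("y_t",M[:,1],"want",y,"roll",np.arctan2(y@-M[:,0],y@M[:,1]))
E
python3 plan.py
```

```text
7 [ 5.6 16.3  3.8] vel 0.91 (array([0.0588, 0.0687, 0.8394]), 'lean', np.float64(34.26), 'az', np.float64(1.497), 'q', array([-1.875,  0.011,  0.099,  3.417,  2.651,  1.523]))
6 [10.9  6.3  7.5] vel 1.0 (array([0.0954, 0.1481, 0.8408]), 'lean', np.float64(34.27), 'az', np.float64(1.497), 'q', array([-1.444, -0.067,  0.146,  2.913,  2.622,  1.437]))
6 [10.6 -1.9  6.7] vel 0.63 (array([0.0841, 0.223 , 0.8421]), 'lean', np.float64(34.24), 'az', np.float64(1.499), 'q', array([-1.406, -0.143,  0.133,  2.909,  2.534,  1.477]))
6 [-2.6 21.  12.8] vel 1.0 (array([0.1658, 0.2491, 0.799 ]), 'lean', np.float64(34.28), 'az', np.float64(1.508), 'q', array([-2.255, -0.43 ,  0.467,  3.797,  2.573,  1.523]))
11 [-28.1  18.3  14.5] vel 1.0 (array([0.1542, 0.2578, 0.7424]), 'lean', np.float64(83.09), 'az', np.float64(1.28), 'q', array([-2.499, -0.77 ,  1.699,  4.14 ,  2.362,  2.726]))
11 [-31.3  10.1  16.2] vel 1.0 (array([-0.1453,  0.1266,  0.7897]), 'lean', np.float64(124.08), 'az', np.float64(2.242), 'q', array([-2.438, -0.749,  2.172,  4.119,  1.515,  3.002]))
y_t [0.99824209 0.00853654 0.05865029] want [ 0.99881628 -0.04077066  0.02652895] roll 0.05885839138341346
```

```bash
sed -i 's/^W=.*/W=[((.045,-.115,1.105),7),((.09,-.05,1.105),6),((.107,.0,1.105),5),((.105,.06,1.1),6),((.2,.07,1.06),6),((.42,-.1,.75),11),((.552,-.29,.42),11)]/' plan.py; python3 plan.py
```

```text
7 [ 5.6 16.3  3.8] vel 0.91 (array([0.0588, 0.0687, 0.8394]), 'lean', np.float64(34.26), 'az', np.float64(1.497), 'q', array([-1.875,  0.011,  0.099,  3.417,  2.651,  1.523]))
6 [8.8 7.6 6.2] vel 0.92 (array([0.1036, 0.1337, 0.8405]), 'lean', np.float64(34.26), 'az', np.float64(1.497), 'q', array([-1.343, -0.031,  0.125,  2.79 ,  2.633,  1.412]))
5 [8.2 3.5 5.6] vel 0.85 (array([0.1205, 0.1838, 0.8414]), 'lean', np.float64(34.26), 'az', np.float64(1.497), 'q', array([-0.781, -0.01 ,  0.096,  2.172,  2.596,  1.343]))
6 [ 7.9 -0.3  6.1] vel 0.74 (array([0.1184, 0.2438, 0.8376]), 'lean', np.float64(34.26), 'az', np.float64(1.497), 'q', array([-1.460e-01, -2.000e-03,  1.330e-01,  1.451e+00,  2.540e+00,
        1.238e+00]))
6 [-2.9 15.4  7.2] vel 0.67 (array([0.2133, 0.2548, 0.7976]), 'lean', np.float64(34.26), 'az', np.float64(1.497), 'q', array([-0.018,  0.011,  0.394,  1.008,  2.414,  0.835]))
11 [-29.1  18.2  16. ] vel 1.0 (array([0.433 , 0.0913, 0.4842]), 'lean', np.float64(34.26), 'az', np.float64(1.497), 'q', array([-0.392,  0.079,  1.32 ,  0.598,  1.89 , -0.269]))
11 [-31.3  10.1  16.2] vel 0.42 (array([ 0.5648, -0.0922,  0.1504]), 'lean', np.float64(34.26), 'az', np.float64(1.497), 'q', array([-0.586,  0.629,  1.431,  0.519,  1.425, -0.782]))
y_t [0.99824209 0.00853654 0.05865029] want [ 0.99881628 -0.04077066  0.02652895] roll 0.05885839138341346
```

>>> step_arm(commands=[{"translation": [5.6, 16.3, 3.8], "roll": 0}, {"translation": [5.6, 16.3, 3.8], "roll": 0}, {"translation": [5.6, 16.3, 3.8], "roll": 0}, {"translation": [5.6, 16.3, 3.8], "roll": 0}, {"translation": [5.6, 16.3, 3.8], "roll": 0}, {"translation": [5.6, 16.3, 3.8], "roll": 0}, {"translation": [5.6, 16.3, 3.8], "roll": 0}, {"translation": [8.8, 7.6, 6.2], "roll": 0}, {"translation": [8.8, 7.6, 6.2], "roll": 0}, {"translation": [8.8, 7.6, 6.2], "roll": 0}, {"translation": [8.8, 7.6, 6.2], "roll": 0}, {"translation": [8.8, 7.6, 6.2], "roll": 0}, {"translation": [8.8, 7.6, 6.2], "roll": 0}])

```text
time: 25.63
tool_pos: [0.1058, 0.1268, 0.8371]
tool_rot: [3.071, -0.575, 1.617]
contact_force: [0.5, -0.7, 0.0]
opening: 0.0919
grip_force: 0.0
```

```bash
python3 o.py 2>/dev/null; sed -i 's/^W=.*/W=[((.107,.0,1.105),5),((.105,.06,1.1),6),((.2,.07,1.06),6),((.42,-.1,.75),11),((.54,-.34,.55),9),((.552,-.29,.34),7)]/' plan.py; python3 plan.py
```

```text
t 25.6333 pos [0.1058 0.1268 0.8371] r 0.1461 rot [ 3.071  -0.5752  1.6171] q [-1.3127 -0.0194  0.1036  2.7503  2.6412  1.4038] F [ 0.5 -0.7  0. ] op 0.0919 0.0
lean deg 33.17654669590861 az 1.4878859014647083
wrist [ 0.0911 -0.0495  1.1076] z_h [0.045 0.545]
5 [7.9 3.2 6. ] vel 0.82 (array([0.1226, 0.1788, 0.8355]), 'lean', np.float64(33.18), 'az', np.float64(1.488), 'q', array([-0.77 , -0.028,  0.142,  2.104,  2.628,  1.282]))
6 [ 7.9 -0.3  6.1] vel 0.73 (array([0.1206, 0.2388, 0.8305]), 'lean', np.float64(33.18), 'az', np.float64(1.488), 'q', array([-0.143, -0.025,  0.19 ,  1.381,  2.552,  1.163]))
6 [-2.8 15.4  7.2] vel 0.6 (array([0.2156, 0.2488, 0.7905]), 'lean', np.float64(33.18), 'az', np.float64(1.488), 'q', array([-0.022,  0.   ,  0.424,  0.969,  2.417,  0.793]))
11 [-29.1  18.2  16.1] vel 0.97 (array([0.4356, 0.0788, 0.4805]), 'lean', np.float64(33.18), 'az', np.float64(1.488), 'q', array([-0.407,  0.085,  1.314,  0.578,  1.89 , -0.288]))
9 [-35.   11.8   4.7] vel 0.42 (array([ 0.5556, -0.1612,  0.2805]), 'lean', np.float64(33.18), 'az', np.float64(1.488), 'q', array([-0.679,  0.554,  1.18 ,  0.477,  1.739, -0.703]))
7 [-10.4  -0.   29.1] vel 0.37 (array([ 0.5676, -0.1112,  0.0705]), 'lean', np.float64(33.18), 'az', np.float64(1.488), 'q', array([-0.603,  0.737,  1.466,  0.517,  1.292, -0.864]))
y_t [0.99821603 0.00788155 0.05918316] want [ 0.99878964 -0.04076957  0.02751552] roll 0.058060719068881134
```

>>> step_arm(commands=[{"translation": [7.9, 3.2, 6], "roll": 0}, {"translation": [7.9, 3.2, 6], "roll": 0}, {"translation": [7.9, 3.2, 6], "roll": 0}, {"translation": [7.9, 3.2, 6], "roll": 0}, {"translation": [7.9, 3.2, 6], "roll": 0}, {"translation": [7.9, -0.3, 6.1], "roll": 0}, {"translation": [7.9, -0.3, 6.1], "roll": 0}, {"translation": [7.9, -0.3, 6.1], "roll": 0}, {"translation": [7.9, -0.3, 6.1], "roll": 0}, {"translation": [7.9, -0.3, 6.1], "roll": 0}, {"translation": [7.9, -0.3, 6.1], "roll": 0}, {"translation": [-2.8, 15.4, 7.2], "roll": 0}, {"translation": [-2.8, 15.4, 7.2], "roll": 0}, {"translation": [-2.8, 15.4, 7.2], "roll": 0}, {"translation": [-2.8, 15.4, 7.2], "roll": 0}, {"translation": [-2.8, 15.4, 7.2], "roll": 0}, {"translation": [-2.8, 15.4, 7.2], "roll": 0}])

```text
time: 27.05
tool_pos: [0.2144, 0.2461, 0.7894]
tool_rot: [3.071, -0.576, 1.619]
contact_force: [-0.1, -0.2, -0.3]
opening: 0.092
grip_force: 0.0
```

>>> step_arm(commands=[{"translation": [-29.1, 18.2, 16.1], "roll": 0}, {"translation": [-29.1, 18.2, 16.1], "roll": 0}, {"translation": [-29.1, 18.2, 16.1], "roll": 0}, {"translation": [-29.1, 18.2, 16.1], "roll": 0}, {"translation": [-29.1, 18.2, 16.1], "roll": 0}, {"translation": [-29.1, 18.2, 16.1], "roll": 0}, {"translation": [-29.1, 18.2, 16.1], "roll": 0}, {"translation": [-29.1, 18.2, 16.1], "roll": 0}, {"translation": [-29.1, 18.2, 16.1], "roll": 0}, {"translation": [-29.1, 18.2, 16.1], "roll": 0}, {"translation": [-29.1, 18.2, 16.1], "roll": 0}, {"translation": [-35, 11.8, 4.7], "roll": 0}, {"translation": [-35, 11.8, 4.7], "roll": 0}, {"translation": [-35, 11.8, 4.7], "roll": 0}, {"translation": [-35, 11.8, 4.7], "roll": 0}, {"translation": [-35, 11.8, 4.7], "roll": 0}, {"translation": [-35, 11.8, 4.7], "roll": 0}, {"translation": [-35, 11.8, 4.7], "roll": 0}, {"translation": [-35, 11.8, 4.7], "roll": 0.03}, {"translation": [-35, 11.8, 4.7], "roll": 0.028}])

```text
time: 28.72
tool_pos: [0.5544, -0.1644, 0.2764]
tool_rot: [3.111, -0.579, 1.548]
contact_force: [1.2, -1.3, 0.8]
opening: 0.0918
grip_force: 0.0
```

```bash
cat > g.py <<'E'
from h import *
from scipy.spatial.transform import Rotation as R
import sys
s=observe();M=R.from_euler("xyz",s["tool_rot"]).as_matrix();p=s["tool_pos"]
a=1.607;u=np.array([np.cos(a),np.sin(a),0]);v=np.array([-u[1],u[0],0]);o=np.array([.561,.0474,0])
S=np.c_[u,v,[0,0,1]]
print("t",s["time"],"tcp stand mm",np.round(S.T@(p-o)*1e3,1),"F stand",np.round(S.T@s["contact_force"],1),"op",round(s["opening"],4),s["grip_force"],"axes in stand\n",np.round(S.T@M,3),"q",np.round(s["qpos"],2))
for t in sys.argv[1:]:
    print(t,"->tool mm",np.round(M.T@(o+S@(np.array(eval(t))/1e3)-p)*1e3,1))
for t in [(10,0,0),(0,10,0),(0,0,10)]: print(t,np.round(M.T@S@np.array(t),2))
E
python3 g.py "(-170,0,90)" "(-144.7,0,24)"
python3 - <<'E'
from h import *
im=read_camera("wrist");cv2.imwrite("pics/wr4.png",im[:,:,::-1])
u=np.array([np.cos(1.607),np.sin(1.607)]);v=np.array([-u[1],u[0]]);o=np.array([.561,.0474])
print(proj("wrist",[[*(o+u*(a-.097)+v*b),z+.015] for a,b,z in((-.075,.023,.034),(-.075,-.023,.034),(.075,.023,.012),(.075,-.023,.012))]))
E
```

```text
t 28.7167 tcp stand mm [-211.5   14.2  276.4] F stand [-1.3 -1.1  0.8] op 0.0918 0.0 axes in stand
 [[ 0.835 -0.076  0.544]
 [-0.049 -0.997 -0.063]
 [ 0.547  0.025 -0.836]] q [-0.68  0.56  1.19  0.48  1.73 -0.65]
(-170,0,90) ->tool mm [-66.7   6.3 179.4]
(-144.7,0,24) ->tool mm [-81.7   2.7 248.4]
(10, 0, 0) [ 8.35 -0.76  5.44]
(0, 10, 0) [-0.49 -9.97 -0.63]
(0, 0, 10) [ 5.47  0.25 -8.36]
[[266.04971664 247.24260326]
 [299.46297235 244.63354273]
 [259.78160719 154.74912731]
 [288.79450716 152.84230966]]
```

View pics/wr4.png

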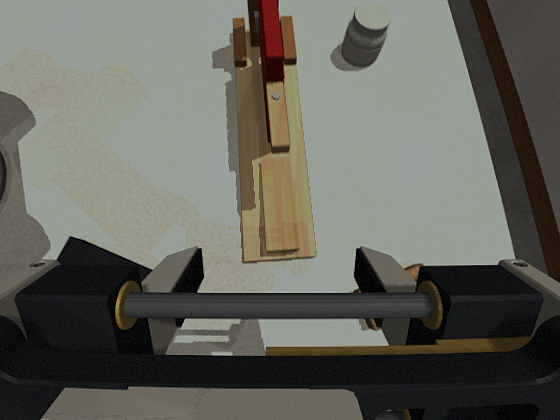

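>>> step_arm(commands=[{"translation": [-13.3, 1.3, 36], "roll": 0}, {"translation": [-13.3, 1.3, 36], "roll": 0}, {"translation": [-13.3, 1.3, 36], "roll": 0}, {"translation": [-13.4, 1.2, 36], "roll": 0}, {"translation": [-13.4, 1.2, 35.4], "roll": 0}, {"translation": [-6, -1, 25], "roll": 0}, {"translation": [-5, -1, 20], "roll": 0}, {"translation": [-3, -1, 14], "roll": 0}, {"translation": [-1, 0, 7], "roll": 0}, {"translation": [0, 0, 0], "roll": 0}, {"translation": [0, 0, 0], "roll": 0}])

```text
time: 29.68
tool_pos: [0.5669, -0.098, 0.0286]
tool_rot: [3.109, -0.579, 1.55]
contact_force: [0.8, -0.3, 1.0]
opening: 0.0916
grip_force: 0.0
```

```bash
python3 g.py "(-144.7,0,24)"
```

```text
t 29.6833 tcp stand mm [-145.5   -0.7   28.6] F stand [-0.3 -0.8  1. ] op 0.0916 0.0 axes in stand
 [[ 0.836 -0.075  0.544]
 [-0.048 -0.997 -0.064]
 [ 0.547  0.028 -0.836]] q [-0.58  0.78  1.51  0.54  1.21 -0.84]
(-144.7,0,24) ->tool mm [-1.9 -0.8  4.2]
(10, 0, 0) [ 8.36 -0.75  5.44]
(0, 10, 0) [-0.48 -9.97 -0.64]
(0, 0, 10) [ 5.47  0.28 -8.36]
```

>>> step_arm(commands=[{"translation": [-2, -0.1, 3.3], "roll": 0}, {"translation": [0, 0, 0], "roll": 0}, {"translation": [0, 0, 0], "roll": 0}, {"translation": [0, 0, 0], "roll": 0}, {"translation": [0, 0, 0], "roll": 0}, {"translation": [0, 0, 0], "roll": 0}, {"translation": [0, 0, 0], "roll": 0}, {"translation": [0, 0, 0], "roll": 0}, {"translation": [0, 0, 0], "roll": 0}, {"translation": [0, 0, 0], "roll": 0}, {"translation": [0, 0, 0], "roll": 0}], fingers=0, grip_force=45)

```text
time: 30.6
tool_pos: [0.5667, -0.0982, 0.0247]
tool_rot: [3.108, -0.579, 1.549]
contact_force: [-1.3, -0.9, 2.3]
opening: 0.0472
grip_force: 44.5
```

```bash
python3 g.py
python3 - <<'E'
from h import *
im=read_camera("scene");cv2.imwrite("pics/s3.png",im[:,:,::-1])
print([ (np.round(d["at"],3),d["confidence"]) for d in search_frame("scene","wedge")])
E
```

```text
t 30.6 tcp stand mm [-145.7   -0.4   24.7] F stand [-0.8  1.4  2.3] op 0.0472 44.45978503921651 axes in stand
 [[ 0.835 -0.076  0.544]
 [-0.049 -0.997 -0.065]
 [ 0.548  0.028 -0.836]] q [-0.58  0.79  1.51  0.54  1.2  -0.84]
(10, 0, 0) [ 8.35 -0.76  5.44]
(0, 10, 0) [-0.49 -9.97 -0.65]
(0, 0, 10) [ 5.48  0.28 -8.36]
[(array([ 0.786, -0.367,  0.018]), 0.97), (array([ 0.575, -0.047,  0.032]), 0.83), (array([ 0.468, -0.521,  0.015]), 0.61), (array([ 0.287, -0.122,  0.024]), 0.54)]
```

>>> step_arm(commands=[{"translation": [8.3, -1.3, 5.4], "roll": 0}, {"translation": [12.5, -2, 8.2], "roll": 0}, {"translation": [12.5, -2, 8.2], "roll": 0}, {"translation": [12.5, -2, 8.2], "roll": 0}, {"translation": [12.5, -2, 8.2], "roll": 0}, {"translation": [5, -0.5, 3.3], "roll": 0}, {"translation": [0, 0, 0], "roll": 0}, {"translation": [0, 0, 0], "roll": 0}])

```text
time: 31.37
tool_pos: [0.5592, -0.0198, 0.0246]
tool_rot: [3.11, -0.582, 1.55]
contact_force: [0.0, 3.6, 6.4]
opening: 0.0467
grip_force: 44.5
```

```bash
python3 g.py
```

```text
t 31.3667 tcp stand mm [-67.    4.2  24.6] F stand [ 3.6 -0.2  6.4] op 0.0467 44.47621056853677 axes in stand
 [[ 0.834 -0.074  0.547]
 [-0.048 -0.997 -0.063]
 [ 0.55   0.026 -0.835]] q [-0.47  0.74  1.63  0.61  1.1  -0.81]
(10, 0, 0) [ 8.34 -0.74  5.47]
(0, 10, 0) [-0.48 -9.97 -0.63]
(0, 0, 10) [ 5.5   0.26 -8.35]
```

>>> step_arm(commands=[{"translation": [2.5, -0.22, 1.64], "roll": 0}, {"translation": [2.5, -0.22, 1.64], "roll": 0}, {"translation": [2.5, -0.22, 1.64], "roll": 0}, {"translation": [0, 0, 0], "roll": 0}])

```text
time: 31.7
tool_pos: [0.5602, -0.0135, 0.0247]
tool_rot: [3.107, -0.578, 1.55]
contact_force: [0.5, -2.9, 7.0]
opening: 0.0465
grip_force: 44.6
```

```bash
python3 g.py | head -1
```

```text
t 31.7 tcp stand mm [-60.9   3.1  24.7] F stand [-2.9 -0.4  7. ] op 0.0465 44.575746126211016 axes in stand
```

>>> step_arm(commands=[{"translation": [1.7, -0.15, 1.1], "roll": 0}, {"translation": [0, 0, 0], "roll": 0}])

```text
time: 31.87
tool_pos: [0.5602, -0.0118, 0.0247]
tool_rot: [3.106, -0.578, 1.549]
contact_force: [0.4, -3.5, 6.7]
opening: 0.0468
grip_force: 44.6
```

```bash
python3 g.py | head -1
```

```text
t 31.8667 tcp stand mm [-59.2   2.9  24.7] F stand [-3.5 -0.3  6.7] op 0.0468 44.589146278522094 axes in stand
```

>>> step_arm(commands=[{"translation": [1.67, -0.15, 1.1], "roll": 0}, {"translation": [0, 0, 0], "roll": 0}])

```text
time: 32.03
tool_pos: [0.5602, -0.01, 0.0247]
tool_rot: [3.106, -0.578, 1.549]
contact_force: [0.8, -4.2, 7.7]
opening: 0.0464
grip_force: 44.6
```

>>> step_arm(commands=[{"translation": [1.67, -0.15, 1.1], "roll": 0}, {"translation": [0, 0, 0], "roll": 0}])

```text
time: 32.2
tool_pos: [0.5603, -0.0084, 0.0247]
tool_rot: [3.106, -0.577, 1.55]
contact_force: [0.3, -6.9, 7.6]
opening: 0.0463
grip_force: 44.6
```

>>> step_arm(commands=[{"translation": [1.25, -0.1, 0.8], "roll": 0}, {"translation": [0, 0, 0], "roll": 0}])

```text
time: 32.37
tool_pos: [0.5604, -0.0079, 0.0247]
tool_rot: [3.105, -0.576, 1.55]
contact_force: [-1.7, -10.3, 7.7]
opening: 0.0469
grip_force: 44.7
```

>>> step_arm(commands=[{"translation": [1.25, -0.1, 0.8], "roll": 0}, {"translation": [0, 0, 0], "roll": 0}])

```text
time: 32.53
tool_pos: [0.5606, -0.0074, 0.0247]
tool_rot: [3.104, -0.574, 1.55]
contact_force: [-1.9, -14.6, 9.7]
opening: 0.0469
grip_force: 44.8
```

>>> step_arm(commands=[{"translation": [1.25, -0.1, 0.8], "roll": 0}, {"translation": [0, 0, 0], "roll": 0}])

```text
time: 32.7
tool_pos: [0.5607, -0.007, 0.0246]
tool_rot: [3.103, -0.572, 1.55]
contact_force: [-1.9, -17.7, 11.3]
opening: 0.0468
grip_force: 44.9
```

>>> step_arm(commands=[{"translation": [0.85, -0.1, 0.55], "roll": 0}, {"translation": [0, 0, 0], "roll": 0}])

```text
time: 32.87
tool_pos: [0.5608, -0.0069, 0.0246]
tool_rot: [3.103, -0.571, 1.55]
contact_force: [-3.8, -22.9, 11.6]
opening: 0.0465
grip_force: 44.9
```

>>> step_arm(commands=[{"translation": [0.85, -0.1, 0.55], "roll": 0}, {"translation": [0, 0, 0], "roll": 0}])

```text
time: 33.03
tool_pos: [0.5609, -0.0067, 0.0247]
tool_rot: [3.102, -0.57, 1.55]
contact_force: [-4.6, -26.0, 12.6]
opening: 0.0472
grip_force: 45.0
```

>>> step_arm(commands=[{"translation": [0.85, -0.1, 0.55], "roll": 0}, {"translation": [0, 0, 0], "roll": 0}, {"translation": [0, 0, 0], "roll": 0}])

```text
time: 33.28
tool_pos: [0.561, -0.0065, 0.0246]
tool_rot: [3.101, -0.569, 1.55]
contact_force: [-5.8, -30.2, 12.8]
opening: 0.0472
grip_force: 45.1
```

```bash
python3 g.py | head -4
cat > pan.py <<'E'
from h import *
# red-panel and stick check: project models at q=0 vs image using scene cam
c=sys.argv[1] if (sys:=__import__("sys")) and len(sys.argv)>1 else "scene"
im=read_camera(c).astype(int);cv2.imwrite(f"pics/p{observe()['time']:.2f}.png",im[:,:,::-1].astype(np.uint8))
red=((im[...,0]>70)&(im[...,1]<40)&(im[...,2]<40)).astype(np.uint8)
red[:,:320]=0;red[:180]=0;red[290:]=0;red[:,430:]=0
def model(q):
    a=1.607;u=np.array([np.cos(a),np.sin(a),0]);v=np.array([-u[1],u[0],0]);o=np.array([.561,.0474,0])
    P=[]
    for r in (.02,.2):
        for n in (-.009,.009):
            for z in (.037,.217):
                P.append(o+u*.2+r*(-np.cos(q)*u+np.sin(q)*v)+n*(np.sin(q)*u+np.cos(q)*v)+[0,0,z])
    m=np.zeros(red.shape,np.uint8);cv2.fillConvexPoly(m,cv2.convexHull(np.round(proj(c,P)*16).astype(np.int32)),1,shift=4);return m
best=[]
for q in np.arange(-.12,.121,.01):
    m=model(q);best.append(((m&red).sum()/max(1,(m|red).sum()),round(q,3)))
print("red px",red.sum(),sorted(best)[-5:])
E
python3 pan.py
```

```text
t 33.2833 tcp stand mm [-53.8   1.9  24.6] F stand [-30.    6.9  12.8] op 0.0472 45.066227524439455 axes in stand
 [[ 0.841 -0.078  0.535]
 [-0.048 -0.996 -0.071]
 [ 0.539  0.034 -0.842]] q [-0.45  0.73  1.64  0.62  1.07 -0.8 ]
red px 2851 [(np.float64(0.7800273597811217), np.float64(-0.02)), (np.float64(0.7801806734191076), np.float64(0.03)), (np.float64(0.7808819501506437), np.float64(0.01)), (np.float64(0.7810699588477367), np.float64(0.04)), (np.float64(0.78130994793094), np.float64(0.02))]
```

```bash
cat > cmp.py <<'E'
import cv2,numpy as np,glob,sys,os
a=cv2.imread("pics/s2.png").astype(np.float32);f=sys.argv[1] if len(sys.argv)>1 else max(glob.glob("pics/p*.png"),key=os.path.getmtime);b=cv2.imread(f).astype(np.float32);print(f)
def red(i): return i[...,2]-i[...,1]
A,B=red(a),red(b)
def edge(I,line,lo,hi,ax):
    l=I[lo:hi,line] if ax==0 else I[line,lo:hi]
    l=np.clip(l,0,90);t=45;k=np.where((l[:-1]<t)&(l[1:]>=t))[0]
    return lo+k[0]+(t-l[k[0]])/(l[k[0]+1]-l[k[0]]) if len(k) else None
def bot(I,c):
    l=np.clip(I[215:275,c],0,90);t=30;k=np.where((l[:-1]>=t)&(l[1:]<t))[0]
    return 215+k[-1]+(l[k[-1]]-t)/(l[k[-1]]-l[k[-1]+1]) if len(k) else None
for c in (352,360,370,385,400): print("top",c,edge(A,c,180,215,0),edge(B,c,180,215,0),"bot",bot(A,c),bot(B,c))
for r in (200,210,225,235): print("left",r,edge(A,r,325,370,1),edge(B,r,325,370,1))
E
python3 cmp.py
```

```text
pics/p33.33.png
top 352 192.89999997615814 192.72131145000458 bot 263.1818181872368 263.30000001192093
top 360 193.5 193.5 bot 258.2222222238779 264.0
top 370 193.7636363506317 193.88235294818878 bot 259.0 265.14285714924335
top 385 194.5 194.5 bot 265.6666666865349 265.8571428656578
top 400 195.5 195.5 bot 262.80000001192093 262.89473682641983
left 200 346.37837839126587 346.26470589637756
left 210 345.69999998807907 345.4666666686535
left 225 342.9444444179535 342.9318181872368
left 235 341.3428571522236 341.3428571522236
```

>>> step_arm(commands=[{"translation": [-0.05, -1.3, -0.1], "roll": 0}, {"translation": [0, 0, 0], "roll": 0}])

```text
time: 33.5
tool_pos: [0.5609, -0.0065, 0.0247]
tool_rot: [3.099, -0.569, 1.55]
contact_force: [0.7, -26.7, 9.9]
opening: 0.0468
grip_force: 45.0
```

>>> step_arm(commands=[{"translation": [0, 0, 0], "roll": 0}, {"translation": [0, 0, 0], "roll": 0}, {"translation": [0, 0, 0], "roll": 0}, {"translation": [0, 0, 0], "roll": 0}, {"translation": [0, 0, 0], "roll": 0}, {"translation": [0, 0, 0], "roll": 0}], fingers=1)

```text
time: 34.0
tool_pos: [0.5574, 0.0009, 0.0239]
tool_rot: [3.11, -0.58, 1.549]
contact_force: [-0.4, -0.5, 0.1]
opening: 0.0819
grip_force: 0.0
```

```bash
python3 g.py "(-145,2,60)"; python3 pan.py >/dev/null; python3 cmp.py | grep -E "top (352|370)|left"
```

```text
t 34.0 tcp stand mm [-46.3   5.2  23.9] F stand [-0.4  0.4  0.1] op 0.0819 0.0 axes in stand
 [[ 0.835 -0.075  0.545]
 [-0.048 -0.997 -0.064]
 [ 0.548  0.027 -0.836]] q [-0.44  0.73  1.65  0.62  1.07 -0.8 ]
(-145,2,60) ->tool mm [-62.5  11.6 -83.8]
(10, 0, 0) [ 8.35 -0.75  5.45]
(0, 10, 0) [-0.48 -9.97 -0.64]
(0, 0, 10) [ 5.48  0.27 -8.36]
top 352 192.89999997615814 192.8461538553238 bot 263.1818181872368 263.33333334326744
top 370 193.7636363506317 194.0 bot 259.0 265.125
left 200 346.37837839126587 346.3235294222832
left 210 345.69999998807907 345.5
left 225 342.9444444179535 342.9130434989929
left 235 341.3428571522236 341.3513513505459
```

>>> step_arm(commands=[{"translation": [-12, 1.1, -7.8], "roll": 0}, {"translation": [-20.9, 1.9, -13.6], "roll": 0}, {"translation": [-20.9, 1.9, -13.6], "roll": 0}, {"translation": [-20.9, 1.9, -13.6], "roll": 0}, {"translation": [-8.9, 0.8, -5.8], "roll": 0}, {"translation": [2.5, 2.4, -40.2], "roll": 0}, {"translation": [2.5, 2.4, -40.2], "roll": 0}, {"translation": [2.5, 2.4, -40.2], "roll": 0}, {"translation": [19.2, 0.9, -29.3], "roll": 0}, {"translation": [19.2, 0.9, -29.3], "roll": 0}, {"translation": [19.2, 0.9, -29.3], "roll": 0}, {"translation": [19.2, 0.9, -29.3], "roll": 0}, {"translation": [20.9, -1.9, 13.6], "roll": 0}, {"translation": [20.9, -1.9, 13.6], "roll": 0}, {"translation": [20.9, -1.9, 13.6], "roll": 0}, {"translation": [20.9, -1.9, 13.6], "roll": 0}, {"translation": [0, 0, 0], "roll": 0}], fingers=0.65)

```text
time: 35.47
tool_pos: [0.5586, -0.0554, 0.2702]
tool_rot: [3.109, -0.581, 1.552]
contact_force: [0.3, 0.5, -0.1]
opening: 0.0594
grip_force: 0.0
```

```bash
python3 g.py "(-58,0,262)" "(-58,0,159)"; python3 pan.py >/dev/null; python3 cmp.py | grep -E "top (352|370)|left"
```

```text
t 35.4667 tcp stand mm [-102.7    6.2  270.2] F stand [ 0.5 -0.3 -0.1] op 0.0594 0.0 axes in stand
 [[ 0.835 -0.072  0.546]
 [-0.046 -0.997 -0.062]
 [ 0.549  0.027 -0.835]] q [-0.53  0.47  1.35  0.52  1.6  -0.56]
(-58,0,262) ->tool mm [33.   2.7 31.6]
(-58,0,159) ->tool mm [-2.350e+01 -1.000e-01  1.177e+02]
(10, 0, 0) [ 8.35 -0.72  5.46]
(0, 10, 0) [-0.46 -9.97 -0.62]
(0, 0, 10) [ 5.49  0.27 -8.35]
top 352 192.89999997615814 192.84905660152435 bot 263.1818181872368 263.1818181872368
top 370 193.7636363506317 193.87234044075012 bot 259.0 265.11111111193895
left 200 346.37837839126587 346.3235294222832
left 210 345.69999998807907 345.4736842215061
left 225 342.9444444179535 342.95348834991455
left 235 341.3428571522236 341.3823529481888
```

>>> step_arm(commands=[{"translation": [16.5, 1.4, 15.8], "roll": 0}, {"translation": [16.5, 1.3, 15.8], "roll": 0}, {"translation": [-14.1, -0.7, 21.5], "roll": 0}, {"translation": [-14.1, -0.7, 21.5], "roll": 0}, {"translation": [-14.1, -0.7, 21.5], "roll": 0}, {"translation": [-14.1, -0.7, 21.5], "roll": 0}, {"translation": [0, 0, 0], "roll": 0}, {"translation": [0, 0, 0], "roll": 0}])

```text
time: 36.18
tool_pos: [0.5639, -0.0153, 0.1578]
tool_rot: [3.112, -0.581, 1.546]
contact_force: [1.1, 0.3, 0.9]
opening: 0.0595
grip_force: 0.0
```

>>> step_arm(commands=[{"translation": [0.5, 7, 0], "roll": 0}, {"translation": [0.5, 7, 0], "roll": 0}, {"translation": [0, 0, 0], "roll": 0}])

```text
time: 36.43
tool_pos: [0.5804, -0.0151, 0.1611]
tool_rot: [3.104, -0.578, 1.551]
contact_force: [0.5, 1.0, 0.8]
opening: 0.0595
grip_force: 0.0
```

```bash
python3 g.py
```

```text
t 36.4333 tcp stand mm [-63.2 -17.2 161.1] F stand [ 0.9 -0.6  0.8] op 0.0595 0.0 axes in stand
 [[ 0.836 -0.076  0.543]
 [-0.047 -0.997 -0.068]
 [ 0.546  0.032 -0.837]] q [-0.45  0.58  1.48  0.55  1.35 -0.62]
(10, 0, 0) [ 8.36 -0.76  5.43]
(0, 10, 0) [-0.47 -9.97 -0.68]
(0, 0, 10) [ 5.46  0.32 -8.37]
```

>>> step_arm(commands=[{"translation": [0, 2, 0.5], "roll": 0}, {"translation": [0, 0, 0], "roll": 0}])

```text
time: 36.6
tool_pos: [0.5807, -0.0143, 0.1596]
tool_rot: [3.107, -0.579, 1.55]
contact_force: [0.1, -0.2, 0.6]
opening: 0.0596
grip_force: 0.0
```

>>> step_arm(commands=[{"translation": [0, 1, 0], "roll": 0}, {"translation": [0, 0, 0], "roll": 0}])

```text
time: 36.77
tool_pos: [0.5813, -0.0143, 0.1592]
tool_rot: [3.108, -0.579, 1.549]
contact_force: [-0.4, 0.2, 0.4]
opening: 0.0595
grip_force: 0.0
```

>>> step_arm(commands=[{"translation": [0, 0.7, 0], "roll": 0}, {"translation": [0, 0, 0], "roll": 0}])

```text
time: 36.93
tool_pos: [0.5819, -0.0143, 0.1591]
tool_rot: [3.109, -0.579, 1.549]
contact_force: [-0.1, -0.3, -0.1]
opening: 0.0596
grip_force: 0.0
```

>>> step_arm(commands=[{"translation": [0, 1, 0], "roll": 0}, {"translation": [0, 0, 0], "roll": 0}])

```text
time: 37.1
tool_pos: [0.5827, -0.0143, 0.159]
tool_rot: [3.109, -0.58, 1.549]
contact_force: [-1.0, 0.4, 0.7]
opening: 0.0597
grip_force: 0.4
```

>>> step_arm(commands=[{"translation": [0, 0.8, 0], "roll": 0}, {"translation": [0, 0, 0], "roll": 0}])

```text
time: 37.27
tool_pos: [0.583, -0.0143, 0.1589]
tool_rot: [3.111, -0.58, 1.549]
contact_force: [-4.5, -0.1, 1.6]
opening: 0.0594
grip_force: 2.1
```

>>> step_arm(commands=[{"translation": [0, 0.6, 0], "roll": 0}, {"translation": [0, 0, 0], "roll": 0}])

```text
time: 37.43
tool_pos: [0.5833, -0.0143, 0.1589]
tool_rot: [3.111, -0.58, 1.549]
contact_force: [-5.1, -0.3, 1.7]
opening: 0.0596
grip_force: 2.7
```

>>> step_arm(commands=[{"translation": [0, 0.3, 0], "roll": 0}, {"translation": [0, 0, 0], "roll": 0}, {"translation": [0, 0, 0], "roll": 0}, {"translation": [0, 0, 0], "roll": 0}, {"translation": [0, 0, 0], "roll": 0}, {"translation": [0, 0, 0], "roll": 0}, {"translation": [0, 0, 0], "roll": 0}])

```text
time: 38.02
tool_pos: [0.5835, -0.0143, 0.1589]
tool_rot: [3.111, -0.58, 1.549]
contact_force: [-5.6, -0.7, 1.6]
opening: 0.0598
grip_force: 2.9
```

```bash
python3 g.py|head -1; python3 pan.py >/dev/null; python3 cmp.py | grep -E "top (352|370)|left"; python3 g.py|head -1
```

```text
t 38.0167 tcp stand mm [-62.4 -20.3 158.9] F stand [-0.5  5.6  1.6] op 0.0598 2.9179280207608826 axes in stand
top 352 192.89999997615814 193.15094339847565 bot 263.1818181872368 263.2727272808552
top 370 193.7636363506317 194.1964285671711 bot 259.0 265.125
left 200 346.37837839126587 346.3428571522236
left 210 345.69999998807907 345.0
left 225 342.9444444179535 342.9705882072449
left 235 341.3428571522236 341.33333334326744
t 38.0667 tcp stand mm [-62.4 -20.3 158.9] F stand [-0.5  5.5  1.5] op 0.0594 2.917848533252254 axes in stand
```

>>> step_arm(commands=[{"translation": [0, -7, 0], "roll": 0}, {"translation": [0, -7, 0], "roll": 0}, {"translation": [0, -6, 0], "roll": 0}, {"translation": [14, 0.7, -21.5], "roll": 0}, {"translation": [14, 0.7, -21.5], "roll": 0}, {"translation": [14, 0.7, -21.5], "roll": 0}, {"translation": [14, 0.7, -21.5], "roll": 0}, {"translation": [-20.9, 1.9, -13.6], "roll": 0}, {"translation": [-20.9, 1.9, -13.6], "roll": 0}, {"translation": [-20.9, 1.9, -13.6], "roll": 0}, {"translation": [-20.9, 1.9, -13.6], "roll": 0}, {"translation": [0, 0, 0], "roll": 0}, {"translation": [0, 0, 0], "roll": 0}, {"translation": [0, 0, 0], "roll": 0}])

```text
time: 39.23
tool_pos: [0.568, -0.1134, 0.2611]
tool_rot: [3.109, -0.58, 1.549]
contact_force: [-0.6, 0.1, 1.0]
opening: 0.0598
grip_force: 0.0
```

```bash
python3 g.py|head -1; python3 pan.py >/dev/null; python3 cmp.py | grep -E "top (352|370)|left"
python3 - <<'E'
from cell import *
import numpy as np
print([(np.round(d["at"],3),round(d["confidence"],2)) for d in search_frame("scene","wedge")])
E
```

```text
t 39.2333 tcp stand mm [-160.9   -1.2  261.1] F stand [0.1 0.6 1. ] op 0.0598 0.0 axes in stand
top 352 192.89999997615814 193.1176470592618 bot 263.1818181872368 263.30769231915474
top 370 193.7636363506317 194.1964285671711 bot 259.0 258.8333333134651
left 200 346.37837839126587 346.34375
left 210 345.69999998807907 345.375
left 225 342.9444444179535 342.9761904478073
left 235 341.3428571522236 341.3055555522442
[(array([ 0.784, -0.367,  0.021]), 0.74), (array([ 0.322, -0.141,  0.018]), 0.7), (array([ 0.468, -0.521,  0.018]), 0.67), (array([0.582, 0.023, 0.033]), 0.58), (array([0.566, 0.128, 0.145]), 0.49)]
```

The panel is still in line, the wedge is under its free corner, and the arm is clear of everything. Handing in.

```bash
python3 -c "
from cell import *
print(hand_in())"
```

```text
the job is handed in; nothing more can be done
None
```

Job handed in at about 39 s: the panel is in line, the thick wedge was driven in at about 30 N and let go, and the panel held under a 5.6 N sideways push on the stick (about 0.006 rad of movement). The wedge's force on the panel was not measured directly, it sits about 4° off the board line, and joint 3 touched 0.036 rad against a listed limit of 0.04 while the tool was being leaned.

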